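# Fill the polish caddy and hold its swatch board to the hinge

## Robot

A 7-joint arm with a two-finger parallel gripper is mounted at the origin on the work surface; the furniture and walls round the work are solid. World frame = base frame: x ahead of the robot, y to its left, z up, the work surface at z = 0. Lengths are in m, angles in rad, forces in N, time in s.
With the tool pointing down it reaches from about 0.4 to 0.925 m from the base axis. Payload 5.6 kg.
Tool frame: the origin (TCP) lies between the finger pads; the fingertips stand 14 mm ahead of it and the grasp point (between the pads) lies 5 mm behind it; z points along the fingers, y is the line along which they close (so a half turn about z gives the same grasp; the last joint's range is limited). The gripper opens to 85 mm and grips with 20 to 120 N. Pads are 22 mm wide; open, the fingers measure 114 mm over their backs; the gripper's body (76 mm by 85 mm) begins 54 mm behind the grasp point. The pads swing forward as they close: fully open they stand 13 mm farther back than shut.
Start: joints at [1.248, 0.468, -0.012, 1.603, 0.006, 1.071, -0.056], TCP at [0.179, -0.625, 0.245] pointing down, gripper open.
Joint ranges: [-2.53, 2.53], [-0.31, 2.02], [-1.57, 1.55], [0.28, 2.44], [-1.29, 4.43], [0.15, 1.84], [-2.92, 2.92]. Speed limits (rad/s): [2.57, 2.57, 3.14, 3.14, 3.14, 3.14, 3.14].

## Interface

Orientations are given as a unit quaternion [x, y, z, w].
In Python, from bench import robot, vision, order gives the robot as it stands.
- The arm moves only by the tool carry_out, never from a script. Its argument "targets" is a list that holds one entry, the list of rows, each a list of 5 numbers: the closure, from -1 (fully open) to 1 (shut), so that 0 is half open, then the shift along the tool's x, y, z in m, then the turn about the tool's z in degrees. A call has exactly 5 rows; each row shifts and turns the commanded pose from where the row before left it, along the tool's axes as they then stand; what a row does not reach is not made up. A row lasts 1/10 s, in which the tool goes at most 50 mm and 8.59 degrees, less where a joint would pass 70% of its speed; a pose out of reach is approached as far as the arm can. A call is refused whole if a number of a shift passes 0.05 or a number of a turn 8.59, either way. A call with a gripper value outside its range is refused whole. The fingers move at their own pace and stop on an object; the grip force is fixed at half the most. Time passes only in rows, so rows that do not move let the fingers close, or fill a call up. It gives the time, the measured TCP pose, the force, the opening and the grip force at its end, in the units of the state.
- robot.sense(): the state, without advancing time (a new reading comes with each control period).
- vision.snapshot(name): name is "scene" or "top" or "wrist"; returns a dict with "frame" (384x512x3 uint8, blue, green, red), "fx", "fy", "cx", "cy" (pixels), "dist_coeffs" ([k1, k2, p1, p2, k3] as OpenCV has them; the pictures are not rectified), "world_from_camera" (4x4, takes a point from camera to world coordinates); the wrist camera has in their place "tool_from_camera" (4x4, takes a point from camera to tool coordinates, whose origin is the TCP and whose axes are the flange's). Camera axes: x right, y down, z forward; pixel columns grow to the right and rows downward; lengths in m; the calibration is good to about 2 mm. A picture is of the moment at which its call begins: read the wrist's pose just before it. There is no depth.
- order.sign_off(): hands the job in; it is judged then, once.
The state is a dict: "clock": time; "q": joint angles; "qd": joint speeds; "joint_efforts": joint torques, N m; "tool_pos": TCP position; "tcp_rot": TCP orientation; "ft_force": force on the tool from outside, world axes, zero at the start; "torque": the same for the moment, N m; "finger_gap": finger opening in m; "grasp_force": force on a finger pad.
Only numpy, scipy, OpenCV 4.12 (cv2) and the standard library are available. Lean on these libraries where they do the work, as an engineer would, in place of code of your own. Each camera call takes 0.05 s, during which the arm holds its last target. There are 200 camera calls.

## Task

Finish the nail polish caddy: first stand the red and the blue bottle upright in its two empty pockets (the ones with an orange pad, either bottle in either pocket) and let go of them. Then take the swatch board out of its wooden stand, bring it upright to the back of the caddy with the colour swatches facing the bottles, and mesh its two brass knuckles between the caddy's three so that all the holes line up for a hinge pin. Finish while still holding it there, steady in the gripper, not resting on the caddy (a colleague will push the pin in); leave the bottles already in the caddy, the little pink jar and the little glass alone.

Things in the scene. Friction and masses are not known exactly. Their poses are not given: they have to be found in the camera images.
- caddy: white caddy, fixed, 74 x 172 mm (x, y), walls 34 mm high, floor 6 mm thick. Origin: centre of its underside; y along the row of four pockets and the hinge; +x is its back, with the hinge. Pockets 31 x 38 mm (x, y) inside, centres at x = +17.5, y = -63, -21, +21, +63 mm. In front (-x) a shallow tray, wall 16 mm high, with a 25 mm high buffer block
- caddy_bore (a point): middle of the caddy's hinge axis, 50 mm behind and 26 mm above the caddy's origin; axes as the caddy's, holes along y. Three brass knuckles (14 mm outside, 8 mm hole, 22 mm long) at y = -50, 0, +50 mm leave two gaps 28 mm long, open above and below. The axis is 11 mm behind the back wall's strap, so a meshed knuckle has 4 mm of room in front
- board: grey board, about 0.12 kg, plate 8 mm thick (x), 150 mm wide (y), from z = +12 to +112 mm; colour swatches on its -x face; below it two brass knuckles (14 mm outside, 8 mm hole, 22 mm long) at y = -25, +25 mm. Origin: on the axis of the knuckle holes, midway; holes along y, z up to the top edge. Starts upright in the stand. Aligned: origin at caddy_bore, y axes parallel, z up
- board_top (a point): middle of the board's top edge, 112 mm above its origin; pinch the board here across its 8 mm thickness. With the holes lined up the plate's lower edge is 5 mm above the caddy's knuckles: a board resting on them is too low
- board_front (a point): a point 20 mm in front of the middle of the board on the swatch side (the board's -x)
- stand: wooden stand, fixed, base 60 x 160 x 8 mm, with pairs of posts at y = -60 and +60 mm, 86 mm high, that hold the board upright in a slot 10 mm wide; the board's knuckles stand on the base. Lift the board at least 75 mm straight up to clear it. Origin: centre of the underside
- red_bottle: a square-shouldered glass nail polish bottle standing upright, body at most 27 x 34 mm (x, y) and 31 mm high, on it a 12 mm wide cap up to 74 mm; origin: centre of its underside, z up its cap; dark red with a black cap; starts on the table; 0.055 kg
- blue_bottle: a square-shouldered glass nail polish bottle standing upright, body at most 27 x 34 mm (x, y) and 37 mm high, on it a 12 mm wide cap up to 88 mm; origin: centre of its underside, z up its cap; blue with a pale grey cap; starts on the table; 0.055 kg
- cream_bottle: a square-shouldered glass nail polish bottle standing upright, body at most 27 x 34 mm (x, y) and 35 mm high, on it a 12 mm wide cap up to 82 mm; origin: centre of its underside, z up its cap; cream with a gold cap; already in a pocket of the caddy, stays there
- grey_bottle: a square-shouldered glass nail polish bottle standing upright, body at most 27 x 34 mm (x, y) and 37 mm high, on it a 12 mm wide cap up to 88 mm; origin: centre of its underside, z up its cap; grey with a gold cap; already in a pocket of the caddy, stays there
- liner_a: orange pad, 29 x 36 x 2 mm, fixed on the floor of one empty pocket; origin: centre of its underside, 6 mm above the table; axes as the caddy's
- liner_b: orange pad like liner_a, in the other empty pocket
- pigment_jar: small pink jar with a white lid, 32 mm wide, 23 mm high, bystander; origin: centre of the underside
- glass: small empty glass, 37 mm wide, 42 mm high, bystander; origin: centre of the underside
There are look-alikes about, which are no part of the job. Leave any green or purple look-alike of the red_bottle alone.

How it is judged:
By the outcome, as a careful person would: the job done as asked, in the order asked, and still so for the second after the job is handed in, while the arm keeps its last pose, push and grip.
It also fails if it takes over 72 s, if anything falls off the work surface, if the arm or the gripper's body presses on something with over 40 N, if the wrist force passes 120 N, or if a joint passes its speed limit or range.

## Working session

There is one attempt and no reset: what is moved stays moved. The work goes in short steps, Python scripts to look and compute and a tool call to move; the robot and the scene stay as the last step left them, time stands still between calls to the robot, and variables do not carry over. Pictures are saved under pics/ and viewed, at most 10 in all, crops included, and the job is handed in when it is done.

Besides the shell and the picture viewer there is one more tool, called after "Call:" by a JSON object that holds its "method" and its "body", one argument or row to a line. carry_out: Moves the arm, as the interface text tells. Its arguments: {"type":"object","properties":{"targets":{"type":"array","items":{"type":"array","items":{"type":"array","items":{"type":"number"}}}}},"required":["targets"]}

```bash
mkdir -p pics; ls; cat > h.py <<'E'
import sys; sys.path.insert(0,'.')
import numpy as np, cv2
from scipy.spatial.transform import Rotation as R
from bench import robot, vision, order
def snap(n):
    s=robot.sense(); d=vision.snapshot(n)
    if n=='wrist':
        T=np.eye(4);T[:3,:3]=R.from_quat(s['tcp_rot']).as_matrix();T[:3,3]=s['tool_pos']
        d['world_from_camera']=T@np.array(d['tool_from_camera'])
    d['K']=np.array([[d['fx'],0,d['cx']],[0,d['fy'],d['cy']],[0,0,1]]);d['D']=np.array(d['dist_coeffs'],float)
    d['W']=np.array(d['world_from_camera']);return d
def onz(d,px,z):
    p=cv2.undistortPoints(np.array(px,float).reshape(-1,1,2),d['K'],d['D']).reshape(-1,2)
    r=np.c_[p,np.ones(len(p))]@d['W'][:3,:3].T;o=d['W'][:3,3]
    return o+r*((z-o[2])/r[:,2])[:,None]
def proj(d,P):
    C=np.linalg.inv(d['W']);P=np.atleast_2d(P)
    return cv2.projectPoints(P@C[:3,:3].T+C[:3,3],np.zeros(3),np.zeros(3),d['K'],d['D'])[0].reshape(-1,2)
E
python3 - <<'E'
from h import *
a=snap('scene');b=snap('top')
cv2.imwrite('pics/a.png',cv2.resize(a['frame'],(800,600)));cv2.imwrite('pics/b.png',cv2.resize(b['frame'],(800,600)))
for d in(a,b):print(d['W'].round(3),d['fx'],d['cx'],d['D'])
s=robot.sense();print(s['tool_pos'],s['tcp_rot'],R.from_quat(s['tcp_rot']).as_matrix().round(3),s['finger_gap'],s['clock'])
E
```

```text
pics
[[ 0.785 -0.361  0.504  0.009]
 [-0.62  -0.463  0.634 -0.512]
 [ 0.004 -0.81  -0.587  0.595]
 [ 0.     0.     0.     1.   ]] 412.3286572566931 257.6724266823865 [-0.1038876  0.         0.         0.         0.       ]
[[ 0.011 -0.999  0.043  0.404]
 [-1.    -0.011 -0.003  0.057]
 [ 0.003 -0.043 -0.999  0.965]
 [ 0.     0.     0.     1.   ]] 358.8519340366752 256.66489792239764 [-0.10656359  0.          0.          0.          0.        ]
[ 0.17930505 -0.62423941  0.24440331] [ 9.90235185e-01  1.39404322e-01 -1.64956175e-04 -8.28347156e-04] [[ 0.961  0.276 -0.001]
 [ 0.276 -0.961  0.002]
 [-0.    -0.002 -1.   ]] 0.08536611904811603 0.1
```

View pics/a.png

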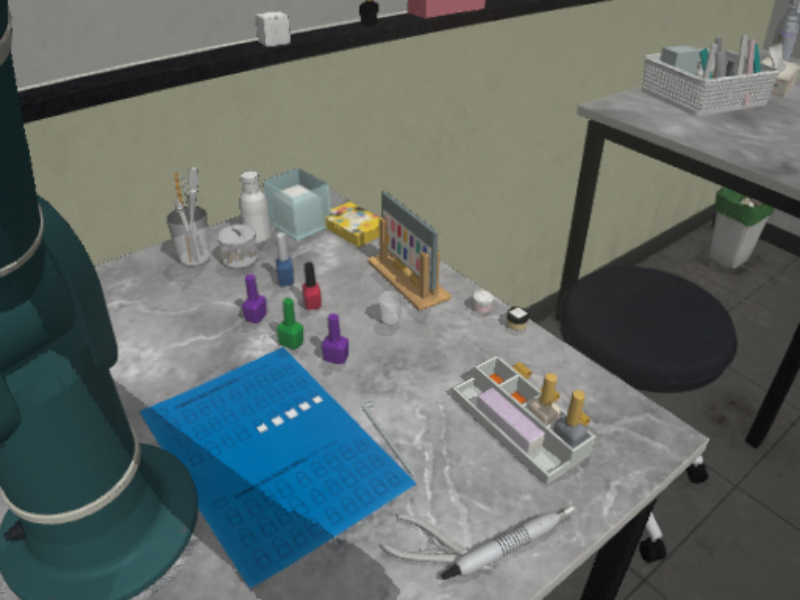

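View pics/b.png

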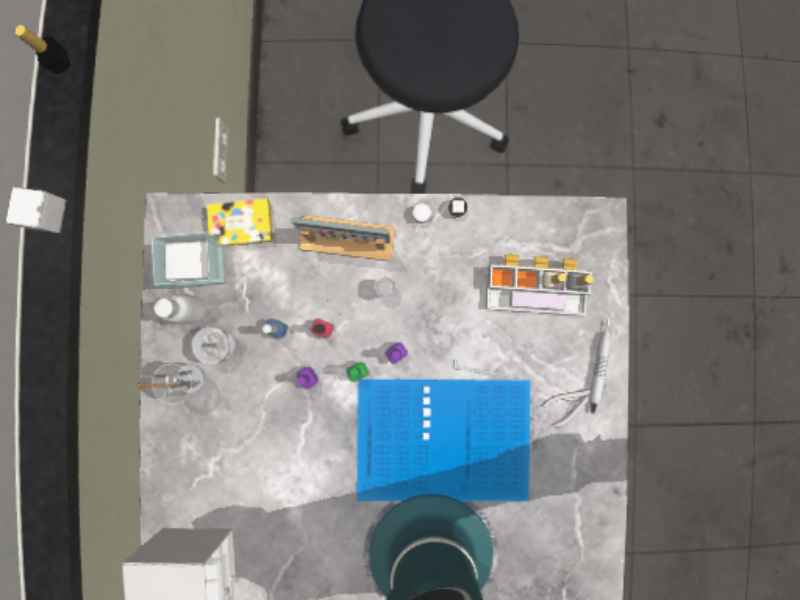

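The top view shows the caddy at (540,288), with orange pockets at (502,278) and (527,279) on its left (+y) side. The stand and board are at (345,238), the red bottle at (320,328), the blue at (273,328), the glass at (380,288), and purple and green look-alikes nearer the robot. Next I'll measure these.

```bash
cat >> h.py <<'E'
def blobs(d,lo,hi,mn=8,roi=None):
    h=cv2.cvtColor(d['frame'],cv2.COLOR_BGR2HSV);m=cv2.inRange(h,np.array(lo),np.array(hi))
    if roi: k=np.zeros_like(m);k[roi[1]:roi[3],roi[0]:roi[2]]=255;m&=k
    c,_=cv2.findContours(m,cv2.RETR_EXTERNAL,cv2.CHAIN_APPROX_NONE)
    out=[]
    for q in c:
        M=m*0;cv2.drawContours(M,[q],-1,255,-1);M&=m
        y,x=np.nonzero(M)
        if len(x)>=mn: out.append((len(x),x.mean(),y.mean(),cv2.minAreaRect(q)))
    return sorted(out,key=lambda t:-t[0])
E
python3 - <<'E'
from h import *
b=snap('top')
for n,lo,hi,z,roi in [('orange',(5,180,120),(14,255,255),.008,(300,150,400,210)),('brass',(15,120,80),(25,255,255),.033,(300,150,400,210)),
 ('red',(170,120,60),(180,255,255),.03,(180,190,230,230)),('blue',(100,100,50),(118,255,255),.037,(150,190,190,230)),('wood',(8,60,80),(22,200,255),.008,(185,130,260,170))]:
    for a in blobs(b,lo,hi,6,roi):print(n,a[0],np.round(a[1:3],1),onz(b,a[1:3],z).round(3),a[3])
f=b['frame'];cv2.imwrite('pics/c.png',np.hstack([cv2.resize(f[130:230,150:270],(400,333)),cv2.resize(f[155:210,300:390],(400,333))]))
E
```

```text
orange 79 [319.6 177.5] [[ 0.481 -0.114  0.008]] ((320.0, 177.0), (8.0, 10.0), 90.0)
orange 77 [335.9 178.7] [[ 0.478 -0.158  0.008]] ((336.0, 178.0), (8.0, 10.0), 90.0)
brass 54 [327.1 165.9] [[ 0.51  -0.129  0.033]] ((327.0, 166.0), (6.0, 8.0), 90.0)
brass 53 [364.5 168.9] [[ 0.503 -0.229  0.033]] ((364.5, 169.0), (6.0, 7.0), 90.0)
brass 53 [345.6 167.3] [[ 0.507 -0.178  0.033]] ((345.7400207519531, 167.3199920654297), (8.061017990112305, 6.363961219787598), 8.130102157592773)
brass 19 [359. 177.] [[ 0.482 -0.214  0.033]] ((359.0, 177.0), (4.0, 4.0), 90.0)
brass 18 [376.1 178.3] [[ 0.479 -0.26   0.033]] ((376.2500305175781, 178.25003051757812), (3.535533905029297, 4.242640495300293), 45.0)
red 62 [207.4 209.5] [[0.392 0.183 0.03 ]] ((205.7000274658203, 209.60000610351562), (11.627553939819336, 8.497057914733887), 26.56505012512207)
blue 24 [178.8 211. ] [[0.388 0.256 0.037]] ((178.75, 211.25001525878906), (3.4785051345825195, 6.957010269165039), 18.43494987487793)
wood 861 [221.9 154.2] [[0.541 0.149 0.008]] ((221.51541137695312, 151.876953125), (59.78474044799805, 22.20221710205078), 7.125016689300537)
wood 8 [218.6 149.2] [[0.554 0.158 0.008]] ((218.6000213623047, 149.30001831054688), (3.130495071411133, 1.7888542413711548), 26.56505012512207)
```

View pics/c.png

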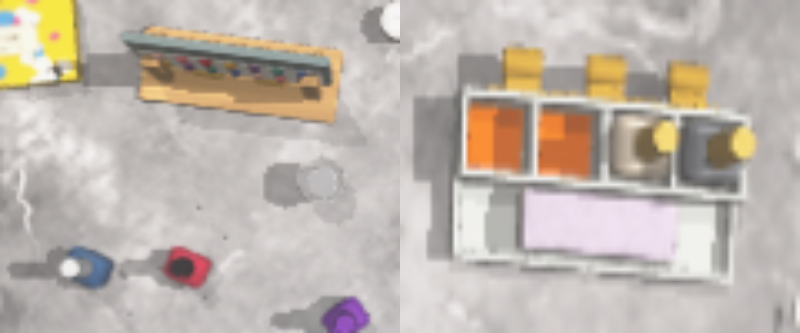

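The zoomed crop shows the three brass knuckles at the caddy's back, the two empty orange pockets at its +y end and the bottles' slight yaws. Now I'll plan a move over the caddy.

```bash
cat >> h.py <<'E'
def yaw(): 
    X=R.from_quat(robot.sense()['tcp_rot']).as_matrix()[:,0];return np.degrees(np.arctan2(X[1],X[0]))
def plan(wps,g,p=None,y=None):
    """wps: (x,y,z,yaw of tool x, rows). prints rows from the current pose; tool pointing down"""
    p=np.array(robot.sense()['tool_pos']) if p is None else p; y=yaw() if y is None else y
    out=[]
    for *t,ty,n in wps:
        s=(np.array(t)-p)/n; dy=(ty-y)/n
        for i in range(n):
            c,sn=np.cos(np.radians(y)),np.sin(np.radians(y))
            out.append([g,round(s[0]*c+s[1]*sn,4),round(s[0]*sn-s[1]*c,4),round(-s[2],4),round(-dy,2)]); y+=dy
        p=np.array(t)
    for i in range(0,len(out),5):print(str(out[i:i+5]).replace(' ',''))
E
python3 - <<'E'
from h import *
d=snap('wrist');print(np.array(d['tool_from_camera']).round(3),d['fx'],d['D'])
plan([(.44,-.17,.25,86,15),(.41,.19,.25,86,10)],-1)
E
```

```text
[[-0.001 -0.956 -0.293  0.074]
 [ 1.    -0.001 -0.001 -0.   ]
 [ 0.001 -0.293  0.956 -0.128]
 [ 0.     0.     0.     1.   ]] 272.8185245658301 [-0.05114344  0.          0.          0.          0.        ]
[[-1,np.float64(0.0251),np.float64(-0.0243),np.float64(-0.0004),np.float64(-4.66)],[-1,np.float64(0.027),np.float64(-0.0222),np.float64(-0.0004),np.float64(-4.66)],[-1,np.float64(0.0287),np.float64(-0.0199),np.float64(-0.0004),np.float64(-4.66)],[-1,np.float64(0.0302),np.float64(-0.0175),np.float64(-0.0004),np.float64(-4.66)],[-1,np.float64(0.0315),np.float64(-0.015),np.float64(-0.0004),np.float64(-4.66)]]
[[-1,np.float64(0.0326),np.float64(-0.0124),np.float64(-0.0004),np.float64(-4.66)],[-1,np.float64(0.0335),np.float64(-0.0097),np.float64(-0.0004),np.float64(-4.66)],[-1,np.float64(0.0342),np.float64(-0.007),np.float64(-0.0004),np.float64(-4.66)],[-1,np.float64(0.0347),np.float64(-0.0041),np.float64(-0.0004),np.float64(-4.66)],[-1,np.float64(0.0349),np.float64(-0.0013),np.float64(-0.0004),np.float64(-4.66)]]
[[-1,np.float64(0.0349),np.float64(0.0015),np.float64(-0.0004),np.float64(
[... 406 characters left out ...]
.0)],[-1,np.float64(0.0357),np.float64(-0.0055),np.float64(-0.0),np.float64(0.0)],[-1,np.float64(0.0357),np.float64(-0.0055),np.float64(-0.0),np.float64(0.0)],[-1,np.float64(0.0357),np.float64(-0.0055),np.float64(-0.0),np.float64(0.0)],[-1,np.float64(0.0357),np.float64(-0.0055),np.float64(-0.0),np.float64(0.0)]]
[[-1,np.float64(0.0357),np.float64(-0.0055),np.float64(-0.0),np.float64(0.0)],[-1,np.float64(0.0357),np.float64(-0.0055),np.float64(-0.0),np.float64(0.0)],[-1,np.float64(0.0357),np.float64(-0.0055),np.float64(-0.0),np.float64(0.0)],[-1,np.float64(0.0357),np.float64(-0.0055),np.float64(-0.0),np.float64(0.0)],[-1,np.float64(0.0357),np.float64(-0.0055),np.float64(-0.0),np.float64(0.0)]]
```

Call:
{"method": "carry_out", "body": {
  "targets": [
    [[-1,0.025,-0.024,0,-4.7],[-1,0.027,-0.022,0,-4.7],[-1,0.029,-0.02,0,-4.7],[-1,0.03,-0.0175,0,-4.7],[-1,0.0315,-0.015,0,-4.7]]
  ]
}}

```text
clock: 0.7
tool_pos: [0.2669, -0.4723, 0.2452]
tcp_rot: [0.941, 0.34, -0.0, -0.0]
ft_force: [0.2, -0.2, 0.8]
finger_gap: 0.0846
grasp_force: 0.0
```

Call:
{"method": "carry_out", "body": {
  "targets": [
    [[-1,0.0325,-0.0125,0,-4.7],[-1,0.0335,-0.01,0,-4.7],[-1,0.034,-0.007,0,-4.7],[-1,0.035,-0.004,0,-4.7],[-1,0.035,-0.001,0,-4.6]]
  ]
}}

```text
clock: 1.2
tool_pos: [0.3531, -0.3204, 0.2454]
tcp_rot: [0.852, 0.523, -0.0, 0.0]
ft_force: [1.0, -0.7, 0.7]
finger_gap: 0.085
grasp_force: 0.0
```

Call:
{"method": "carry_out", "body": {
  "targets": [
    [[-1,0.035,0.0015,0,-4.6],[-1,0.035,0.0045,0,-4.6],[-1,0.034,0.007,0,-4.6],[-1,0.0335,0.01,0,-4.6],[-1,0.0325,0.0125,0,-4.6]]
  ]
}}

```text
clock: 1.7
tool_pos: [0.4397, -0.1686, 0.2454]
tcp_rot: [0.731, 0.683, -0.0, 0.0]
ft_force: [1.7, -0.8, 1.2]
finger_gap: 0.0852
grasp_force: 0.0
```

```bash
cat >> h.py <<'E'
def report(d,specs):
    for n,lo,hi,z in specs:
        for a in blobs(d,lo,hi,40):
            bx=onz(d,cv2.boxPoints(a[3]),z);e=bx-np.roll(bx,-1,0)
            print(n,a[0],np.round(a[1:3],1),onz(d,a[1:3],z)[0].round(4),'box c',bx.mean(0).round(4)[:2],'L',np.linalg.norm(e,axis=1)[:2].round(4),'ang',np.degrees(np.arctan2(e[:2,1],e[:2,0])).round(1))
E
sed -i 's/print(str(out\[i:i+5\])/print(str([[float(v) for v in r] for r in out[i:i+5]])/' h.py
python3 - <<'E'
from h import *
d=snap('wrist');cv2.imwrite('pics/d.png',d['frame'])
report(d,[('orange',(5,180,100),(14,255,255),.008),('brass',(15,120,80),(25,255,255),.033)])
E
```

```text
orange 492 [283.9 126.1] [ 0.4789 -0.1139  0.008 ] box c [ 0.4796 -0.1154] L [0.0245 0.0332] ang [176.2  88.2]
orange 381 [283.1 159. ] [ 0.4759 -0.1571  0.008 ] box c [ 0.4771 -0.1587] L [0.024 0.03 ] ang [176.1  88.2]
brass 228 [309.2 137.9] [ 0.5069 -0.1288  0.033 ] box c [ 0.5073 -0.1296] L [0.0159 0.0207] ang [176.3  89.5]
brass 214 [307.3 177.3] [ 0.5037 -0.1784  0.033 ] box c [ 0.504  -0.1782] L [0.0166 0.0211] ang [176.1  89.5]
brass 197 [305.9 212.9] [ 0.5012 -0.2271  0.033 ] box c [ 0.5013 -0.2273] L [0.0159 0.0228] ang [176.   89.6]
brass 104 [289.4 207.4] [ 0.4794 -0.2177  0.033 ] box c [ 0.4793 -0.2178] L [0.0134 0.0163] ang [-172.   99.]
brass 87 [289.3 243.3] [ 0.4776 -0.2704  0.033 ] box c [ 0.4773 -0.2706] L [0.013  0.0154] ang [-160.  108.]
```

View pics/d.png

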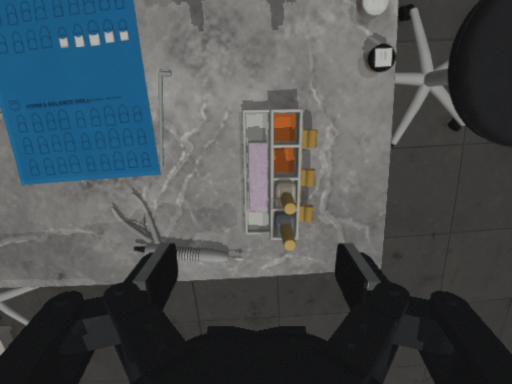

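Call:
{"method": "carry_out", "body": {
  "targets": [
    [[-1,0.036,-0.0055,0,0],[-1,0.036,-0.0055,0,0],[-1,0.036,-0.0055,0,0],[-1,0.036,-0.0055,0,0],[-1,0.036,-0.0055,0,0]]
  ]
}}

```text
clock: 2.25
tool_pos: [0.4242, 0.0128, 0.2453]
tcp_rot: [0.732, 0.681, -0.0, 0.0]
ft_force: [0.9, -0.5, -1.0]
finger_gap: 0.0852
grasp_force: 0.0
```

Call:
{"method": "carry_out", "body": {
  "targets": [
    [[-1,0.036,-0.0055,0,0],[-1,0.036,-0.0055,0,0],[-1,0.036,-0.0055,0,0],[-1,0.036,-0.0055,0,0],[-1,0,0,0,0]]
  ]
}}

```text
clock: 2.75
tool_pos: [0.412, 0.1616, 0.2457]
tcp_rot: [0.729, 0.684, 0.001, -0.001]
ft_force: [-0.3, 0.1, 1.2]
finger_gap: 0.0851
grasp_force: 0.0
```

The wrist picture shows the caddy upright in view: pads at (284,126) and (283,159), knuckles at (309,138), (307,177) and (306,213). Its yaw is about -3.7°. Now the bottles.

```bash
python3 - <<'E'
from h import *
d=snap('wrist');f=d['frame']
report(d,[('red',(168,120,40),(180,255,255),.031),('blue',(98,90,40),(116,255,255),.037)])
print(proj(d,[[.39,.18,0],[.39,.256,0]]))
u,v=proj(d,[.39,.215,0.03])[0].astype(int);u=max(u,100);v=max(v,70)
print(u,v);cv2.imwrite('pics/e.png',cv2.resize(f[v-70:v+70,u-100:u+100],(800,560),interpolation=cv2.INTER_NEAREST))
E
```

```text
red 317 [238.9 150.6] [0.3914 0.1918 0.031 ] box c [0.39   0.1892] L [0.0319 0.0238] ang [-113.6  157.9]
red 62 [375.6 169.9] [0.5653 0.1562 0.031 ] box c [0.5653 0.1563] L [0.0078 0.0135] ang [-114.6  151.4]
red 41 [411.4  32.9] [0.5999 0.3151 0.031 ] box c [0.5995 0.315 ] L [0.0047 0.0107] ang [178.4  93.5]
blue 11415 [127.6 249.8] [0.2254 0.0664 0.037 ] box c [0.2076 0.0172] L [0.1913 0.249 ] ang [-175.1   89.9]
blue 333 [233.   88.9] [0.3909 0.2646 0.037 ] box c [0.3893 0.2664] L [0.0316 0.0241] ang [-115.8  157.7]
blue 275 [105.7 352. ] [ 0.1472 -0.1165  0.037 ] box c [ 0.1468 -0.1154] L [0.0428 0.0267] ang [-177.5   78.5]
blue 114 [398.2  12.5] [0.5803 0.3352 0.037 ] box c [0.5807 0.3356] L [0.0102 0.0143] ang [178.5  92.7]
blue 53 [360.8  11.5] [0.538  0.3375 0.037 ] box c [0.5383 0.3375] L [0.0089 0.007 ] ang [177.9  91.1]
blue 40 [362.2 179. ] [0.5459 0.1467 0.037 ] box c [0.546  0.1471] L [0.0061 0.0117] ang [-135.1  134.2]
[[239.92535615 156.30787647]
 [235.21747271  98.30784235]]
236 131
```

View pics/e.png

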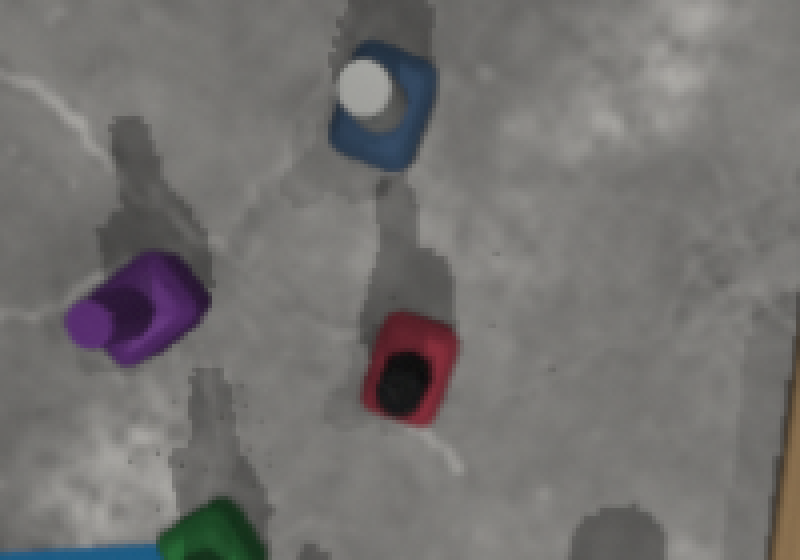

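The crop shows the round caps, with the black cap top at crop (405,383) and the pale one at (364,88). Both bodies are turned roughly 20° clockwise.

```bash
python3 - <<'E'
from h import *
d=snap('wrist')
r=onz(d,[237.25,156.75],.074)[0];b=onz(d,[227,83],.088)[0];print(r,b)
h=cv2.cvtColor(d['frame'],cv2.COLOR_BGR2HSV)
for n,lo,hi,z,(u,v) in [('red',(165,90,30),(180,255,255),.02,(239,150)),('blue',(95,70,30),(120,255,255),.025,(233,89))]:
    m=cv2.inRange(h,np.array(lo),np.array(hi));k=m*0;k[v-22:v+22,u-18:u+18]=255;m&=k
    y,x=np.nonzero(m);P=onz(d,np.c_[x,y],z)[:,:2].astype(np.float32);print(n,len(x),cv2.minAreaRect(cv2.convexHull(P*1000)))
plan([(r[0],r[1],.15,70,5)],-1)
E
```

```text
[0.39236108 0.18792334 0.074     ] [0.3896915  0.26320013 0.088     ]
red 365 ((388.9989929199219, 187.79730224609375), (34.06523895263672, 25.519126892089844), 67.32208251953125)
blue 376 ((388.34613037109375, 267.5019836425781), (33.487030029296875, 26.251026153564453), 63.95732498168945)
[[-1.0,0.0059,-0.0045,0.019,3.2],[-1.0,0.0056,-0.0048,0.019,3.2],[-1.0,0.0053,-0.0051,0.019,3.2],[-1.0,0.005,-0.0054,0.019,3.2],[-1.0,0.0047,-0.0057,0.019,3.2]]
```

```bash
python3 - <<'E'
from h import *
plan([(.391,.188,.12,67.5,7),(.391,.188,.055,67.5,3)],0)
E
```

```text
[[0.0,0.0042,-0.0034,0.0179,2.65],[0.0,0.004,-0.0036,0.0179,2.65],[0.0,0.0039,-0.0038,0.0179,2.65],[0.0,0.0037,-0.0039,0.0179,2.65],[0.0,0.0035,-0.0041,0.0179,2.65]]
[[0.0,0.0033,-0.0043,0.0179,2.65],[0.0,0.0031,-0.0044,0.0179,2.65],[0.0,0.0,0.0,0.0217,-0.0],[0.0,0.0,0.0,0.0217,-0.0],[0.0,0.0,0.0,0.0217,-0.0]]
```

Call:
{"method": "carry_out", "body": {
  "targets": [
    [[0,0.0042,-0.0034,0.018,2.65],[0,0.004,-0.0036,0.018,2.65],[0,0.004,-0.0038,0.018,2.65],[0,0.0037,-0.004,0.018,2.65],[0,0.0035,-0.004,0.018,2.65]]
  ]
}}

```text
clock: 3.35
tool_pos: [0.3978, 0.1773, 0.1544]
tcp_rot: [0.807, 0.59, -0.0, 0.0]
ft_force: [-0.1, -0.3, 0.4]
finger_gap: 0.0428
grasp_force: 0.0
```

Call:
{"method": "carry_out", "body": {
  "targets": [
    [[0,0.0033,-0.0043,0.018,2.65],[0,0.003,-0.0044,0.018,2.65],[0,0,0,0.0215,0],[0,0,0,0.0215,0],[0,0,0,0.0215,0]]
  ]
}}

```text
clock: 3.85
tool_pos: [0.3919, 0.186, 0.0539]
tcp_rot: [0.833, 0.553, -0.0, 0.001]
ft_force: [-0.6, 0.0, -0.7]
finger_gap: 0.0427
grasp_force: 0.0
```

Call:
{"method": "carry_out", "body": {
  "targets": [
    [[1,0,0,0,0],[1,0,0,0,0],[1,0,0,0,0],[1,0,0,0,0],[1,0,0,0,0]]
  ]
}}

```text
clock: 4.35
tool_pos: [0.3917, 0.1878, 0.0555]
tcp_rot: [0.832, 0.555, 0.001, 0.0]
ft_force: [-0.5, 0.3, -0.1]
finger_gap: 0.0104
grasp_force: 59.2
```

```bash
python3 - <<'E'
from h import *
plan([(.392,.188,.18,67.5,3),(.455,-.09,.20,86.3,12)],1)
E
```

```text
[[1.0,0.0001,0.0001,-0.0415,-0.05],[1.0,0.0001,0.0001,-0.0415,-0.05],[1.0,0.0001,0.0001,-0.0415,-0.05],[1.0,-0.0194,0.0137,-0.0017,-1.57],[1.0,-0.0198,0.0132,-0.0017,-1.57]]
[[1.0,-0.0201,0.0126,-0.0017,-1.57],[1.0,-0.0205,0.0121,-0.0017,-1.57],[1.0,-0.0208,0.0115,-0.0017,-1.57],[1.0,-0.0211,0.0109,-0.0017,-1.57],[1.0,-0.0214,0.0104,-0.0017,-1.57]]
[[1.0,-0.0216,0.0098,-0.0017,-1.57],[1.0,-0.0219,0.0092,-0.0017,-1.57],[1.0,-0.0222,0.0086,-0.0017,-1.57],[1.0,-0.0224,0.008,-0.0017,-1.57],[1.0,-0.0226,0.0074,-0.0017,-1.57]]
```

Call:
{"method": "carry_out", "body": {
  "targets": [
    [[1,0,0,-0.0415,0],[1,0,0,-0.0415,0],[1,0,0,-0.0415,0],[1,-0.0194,0.0137,-0.0017,-1.57],[1,-0.0198,0.0132,-0.0017,-1.57]]
  ]
}}

```text
clock: 4.85
tool_pos: [0.4025, 0.1415, 0.1845]
tcp_rot: [0.816, 0.578, 0.002, 0.001]
ft_force: [0.5, 0.0, -1.5]
finger_gap: 0.0109
grasp_force: 59.4
```

Call:
{"method": "carry_out", "body": {
  "targets": [
    [[1,-0.02,0.0126,-0.0017,-1.57],[1,-0.0205,0.012,-0.0017,-1.57],[1,-0.0208,0.0115,-0.0017,-1.57],[1,-0.021,0.011,-0.0017,-1.57],[1,-0.0214,0.0104,-0.0017,-1.57]]
  ]
}}

```text
clock: 5.35
tool_pos: [0.4277, 0.0247, 0.1917]
tcp_rot: [0.775, 0.632, 0.0, 0.0]
ft_force: [0.6, -0.4, 0.3]
finger_gap: 0.0103
grasp_force: 59.5
```

Call:
{"method": "carry_out", "body": {
  "targets": [
    [[1,-0.0216,0.0098,-0.0017,-1.57],[1,-0.022,0.0092,-0.0017,-1.57],[1,-0.0222,0.0086,-0.0017,-1.57],[1,-0.0224,0.008,-0.0017,-1.57],[1,-0.0226,0.0074,-0.0017,-1.57]]
  ]
}}

```text
clock: 5.85
tool_pos: [0.4538, -0.0913, 0.2002]
tcp_rot: [0.73, 0.684, 0.0, 0.0]
ft_force: [-0.1, 0.1, 0.1]
finger_gap: 0.0106
grasp_force: 59.4
```

```bash
python3 - <<'E'
from h import *
d=snap('wrist');f=d['frame'];print(robot.sense()['tool_pos'],yaw())
print('pads pred',proj(d,[[.478,-.115,.008],[.475,-.157,.008]]).round(1))
report(d,[('orange',(5,180,100),(14,255,255),.008),('brass',(15,120,80),(25,255,255),.033),('red',(165,90,30),(180,255,255),.15)])
u,v=proj(d,[.47,-.14,.03])[0].astype(int);print(u,v)
u0,v0=u-70,v-60
cv2.imwrite('pics/f.png',cv2.resize(f[max(v0,0):v0+135,u0:u0+180],(720,540),interpolation=cv2.INTER_NEAREST));print(u0,max(v0,0))
E
```

```text
[ 0.45476435 -0.09557294  0.20029607] 86.06484656028677
pads pred [[277.9 194.3]
 [276.9 225.9]]
orange 442 [278.7 195.7] [ 0.479 -0.117  0.008] box c [ 0.4787 -0.1181] L [0.0255 0.0271] ang [176.2  88.2]
orange 171 [282.9 228.6] [ 0.4825 -0.1611  0.008 ] box c [ 0.4826 -0.1619] L [0.0127 0.0223] ang [176.1  88.3]
brass 265 [304.8 209.2] [ 0.5066 -0.1273  0.033 ] box c [ 0.5069 -0.1278] L [0.016  0.0233] ang [176.2  89.7]
brass 234 [303.  247.6] [ 0.5038 -0.1765  0.033 ] box c [ 0.5039 -0.1758] L [0.0167 0.0243] ang [176.   89.7]
red 1177 [255.9 217.8] [ 0.4528 -0.0875  0.15  ] box c [ 0.4528 -0.0879] L [0.0275 0.0256] ang [176.2  87.5]
273 220
203 160
```

View pics/f.png

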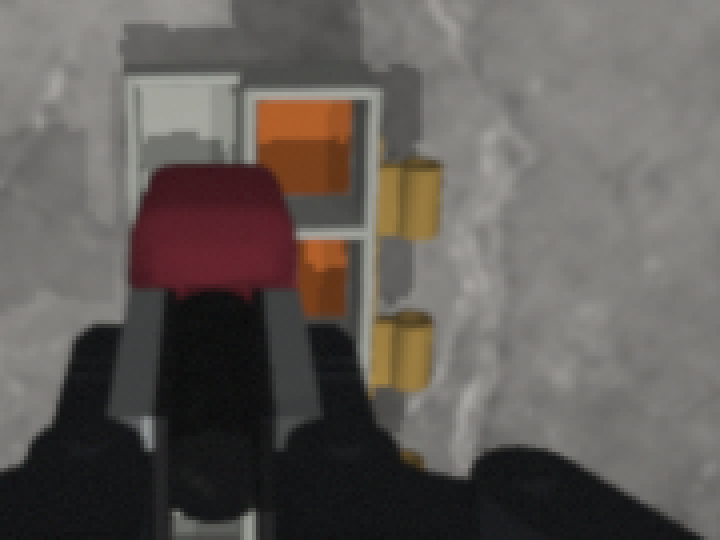

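The crop shows the red bottle square to the gripper, with the far pocket rim inner corners near crop (255,98) and (363,98), the divider at row 228-240 and the knuckle cylinders centred near (422,199) and (414,352).

```bash
python3 - <<'E'
from h import *
d=snap('wrist')
q=lambda a,b:[203+a/4,160+b/4]
rim=onz(d,[q(255,98),q(363,98),q(363,228),q(383,90),q(245,88),q(365,234)],.034);print(rim.round(4))
k=onz(d,[q(422,199),q(414,352)],.026);print('knuckle',k.round(4))
for psi in (-3.7,):
    c,s=np.cos(np.radians(psi)),np.sin(np.radians(psi));M=np.array([[c,-s],[s,c]])
    est=[k[0,:2]-M@[.050,.050],k[1,:2]-M@[.050,0]]
    # rim: inner far corners: x=17.5-15.5=2, 33 ; y=63+19=82; divider edge y=44; outer back corner (37,86)
    for p,l in zip(rim,[(.002,.082),(.033,.082),(.033,.044),(.037,.086),None,(.033,.042)]):
        if l: est.append(p[:2]-M@l)
    est=np.array(est);print(est.round(4));o=np.median(est,0);print(o)
    for y in(.063,.021):print(o+M@[.0175,y])
    print('bore',o+M@[.05,0])
E
```

```text
[[ 0.4655 -0.0995  0.034 ]
 [ 0.4956 -0.1016  0.034 ]
 [ 0.4945 -0.1405  0.034 ]
 [ 0.5013 -0.0997  0.034 ]
 [ 0.4629 -0.0964  0.034 ]
 [ 0.495  -0.1424  0.034 ]]
knuckle [[ 0.5132 -0.1359  0.026 ]
 [ 0.5101 -0.1862  0.026 ]]
[[ 0.46   -0.1825]
 [ 0.4602 -0.183 ]
 [ 0.4583 -0.1812]
 [ 0.4574 -0.1813]
 [ 0.4587 -0.1823]
 [ 0.4588 -0.1831]
 [ 0.4594 -0.1822]]
[ 0.45878188 -0.18230648]
[ 0.48031094 -0.12056711]
[ 0.47760059 -0.16247957]
bore [ 0.50867767 -0.1855331 ]
```

```bash
python3 - <<'E'
from h import *
d=snap('wrist');s=robot.sense();print(s['tool_pos'],yaw(),s['torque'])
q=lambda a,b:[203+a/4,160+b/4]
a=np.radians(yaw());X=np.array([np.cos(a),np.sin(a)]);Y=np.array([X[1],-X[0]])
for n,p,z in [('far',q(213,166),.148),('L near',q(131,275),.170),('Rnear',q(296,275),.170),('far L',q(150,170),.15),('far R',q(276,170),.15)]:
    w=onz(d,p,z)[0,:2]-s['tool_pos'][:2];print(n,w@X,w@Y)
E
```

```text
[ 0.45383332 -0.09160466  0.1998993 ] 86.03060970677203 [ 0.08412274  0.02925991 -0.00913846]
far 0.013192820695082595 -0.0003934058737670414
L near 0.0024726326386141457 -0.013381208494114193
Rnear 0.002383151174701344 0.012603254501685701
far L 0.013168319295143392 -0.011231756284098848
far R 0.013098138090194753 0.010438048369535541
```

```bash
python3 - <<'E'
from h import *
for i in range(6):
    s=robot.sense();print(s['clock'],np.round(s['tool_pos'],4),round(yaw(),2));vision.snapshot('wrist')
E
```

```text
6.0 [ 0.4538 -0.0916  0.1999] 86.03
6.05 [ 0.4536 -0.0904  0.1998] 86.14
6.1 [ 0.4535 -0.0897  0.1998] 86.23
6.15 [ 0.4535 -0.0893  0.1998] 86.28
6.2 [ 0.4536 -0.0892  0.1997] 86.3
6.25 [ 0.4536 -0.0893  0.1997] 86.31
```

```bash
python3 - <<'E'
from h import *
d=snap('wrist');report(d,[('orange',(5,180,100),(14,255,255),.008),('brass',(15,120,80),(25,255,255),.033)])
T=np.eye(4);T[:3,:3]=R.from_quat([.73,.684,0,0]).as_matrix();T[:3,3]=[.4538,-.0913,.2002];d['W']=T@np.array(d['tool_from_camera'])
q=lambda a,b:[203+a/4,160+b/4]
rim=onz(d,[q(255,98),q(363,98),q(363,228),q(383,90),q(245,88),q(365,234)],.034)
k=onz(d,[q(422,199),q(414,352)],.026);print('knuckle',k.round(4))
psi=-3.7;c,s=np.cos(np.radians(psi)),np.sin(np.radians(psi));M=np.array([[c,-s],[s,c]])
est=[k[0,:2]-M@[.050,.050],k[1,:2]-M@[.050,0]]
for p,l in zip(rim,[(.002,.082),(.033,.082),(.033,.044),(.037,.086),None,(.033,.042)]):
    if l: est.append(p[:2]-M@l)
est=np.array(est);print(est.round(4));o=np.median(est,0);print(o)
for y in(.063,.021):print(o+M@[.0175,y])
print('bore',o+M@[.05,0])
E
```

```text
orange 408 [279.5 197.4] [ 0.4795 -0.117   0.008 ] box c [ 0.4789 -0.1178] L [0.0243 0.0258] ang [176.2  88.3]
orange 167 [283.1 230.3] [ 0.4825 -0.1614  0.008 ] box c [ 0.4822 -0.1624] L [0.0127 0.0224] ang [176.2  88.3]
brass 263 [305.1 211.1] [ 0.5067 -0.1274  0.033 ] box c [ 0.5065 -0.1274] L [0.016  0.0221] ang [176.2  89.8]
brass 239 [303.4 249.2] [ 0.504  -0.1764  0.033 ] box c [ 0.504  -0.1761] L [0.0245 0.0164] ang [-95.1 171.2]
knuckle [[ 0.512  -0.1308  0.026 ]
 [ 0.5092 -0.1811  0.026 ]]
[[ 0.4589 -0.1775]
 [ 0.4593 -0.1778]
 [ 0.4571 -0.1764]
 [ 0.4562 -0.1764]
 [ 0.4576 -0.1774]
 [ 0.4575 -0.1782]
 [ 0.4583 -0.1773]]
[ 0.45763255 -0.17737401]
[ 0.4791616  -0.11563464]
[ 0.47645125 -0.15754709]
bore [ 0.50752833 -0.18060062]
```

```bash
python3 - <<'E'
from h import *
plan([(.4765,-.1555,.12,86.3,6),(.4765,-.1555,.096,86.3,2)],1)
E
```

```text
[[1.0,-0.0107,0.0045,0.0133,-0.0],[1.0,-0.0107,0.0045,0.0133,-0.0],[1.0,-0.0107,0.0045,0.0133,-0.0],[1.0,-0.0107,0.0045,0.0133,-0.0],[1.0,-0.0107,0.0045,0.0133,-0.0]]
[[1.0,-0.0107,0.0045,0.0133,-0.0],[1.0,0.0,0.0,0.012,-0.0],[1.0,0.0,0.0,0.012,-0.0]]
```

Call:
{"method": "carry_out", "body": {
  "targets": [
    [[1,-0.0107,0.0045,0.0133,0],[1,-0.0107,0.0045,0.0133,0],[1,-0.0107,0.0045,0.0133,0],[1,-0.0107,0.0045,0.0133,0],[1,-0.0107,0.0045,0.0133,0]]
  ]
}}

```text
clock: 6.85
tool_pos: [0.4727, -0.1462, 0.1315]
tcp_rot: [0.73, 0.683, -0.0, -0.0]
ft_force: [-0.9, 0.2, 0.0]
finger_gap: 0.0104
grasp_force: 59.4
```

Call:
{"method": "carry_out", "body": {
  "targets": [
    [[1,-0.0107,0.0045,0.0133,0],[1,0,0,0.012,0],[1,0,0,0.012,0],[1,0,0,0,0],[1,0,0,0,0]]
  ]
}}

```text
clock: 7.35
tool_pos: [0.4764, -0.1554, 0.0956]
tcp_rot: [0.73, 0.684, -0.0, -0.0]
ft_force: [0.0, 0.6, -0.8]
finger_gap: 0.0106
grasp_force: 59.4
```

```bash
python3 - <<'E'
from h import *
for i in range(4): vision.snapshot('wrist')
d=snap('wrist');f=d['frame'];s=robot.sense();print(s['tool_pos'],yaw(),s['ft_force'])
print(proj(d,[[.4765,-.1575,.034],[.4782,-.1365,.034],[.4765+.0155,-.1385,.034],[.4765-.0145,-.1365,.034]]))
cv2.imwrite('pics/g.png',cv2.resize(f[170:305,190:370],(720,540),interpolation=cv2.INTER_NEAREST))
cv2.imwrite('/tmp/g.png',f)
E
```

```text
[ 0.47690089 -0.15614907  0.09650751] 86.23539623661658 [-0.18332263  0.23457557 -1.2473853 ]
[[257.06895533 218.18557213]
 [257.50465964 191.19422313]
 [276.59607473 192.60234299]
 [235.2968513  192.63361976]]
```

View pics/g.png

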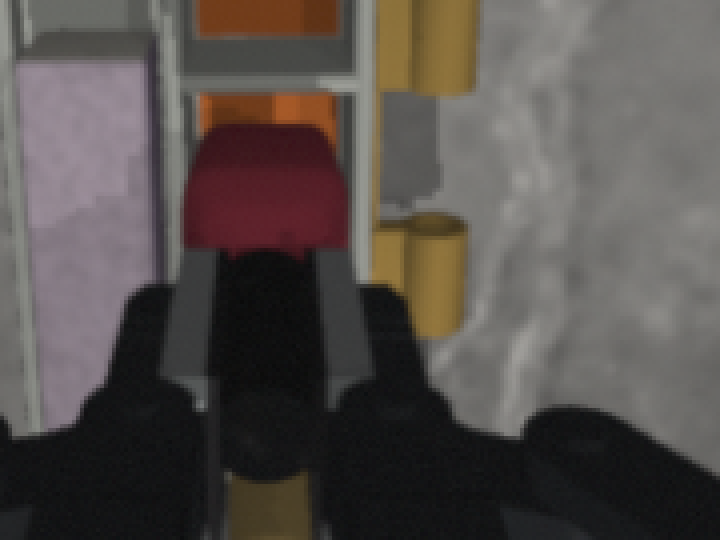

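The picture shows the red bottle just above the pocket. The divider's near edge is at crop row 93, the pocket's inner sides are at columns 183 and 357, and the bottle's far bottom edge is at row 127.

```bash
python3 - <<'E'
from h import *
d=snap('wrist');s=robot.sense();t=np.array(s['tool_pos'][:2]);print(t)
q=lambda a,b:[190+a/4,170+b/4]
a=np.radians(yaw());X=np.array([np.cos(a),np.sin(a)]);Y=np.array([X[1],-X[0]])
for n,p,z in [('divider near',q(270,93),.034),('pocket L',q(183,100),.034),('pocket R',q(357,100),.034),('far',q(269,127),.043),('farL',q(205,133),.044),('farR',q(333,133),.044),('L',q(184,225),.066),('R',q(349,225),.066)]:
    w=onz(d,p,z)[0,:2]-t;print(n,(w@X).round(4),(w@Y).round(4))
E
```

```text
[ 0.4768153  -0.15619617]
divider near 0.0181 0.0
pocket L 0.0168 -0.0159
pocket R 0.0167 0.0159
far 0.0146 -0.0002
farL 0.0138 -0.0114
farR 0.0138 0.0109
L 0.006 -0.0137
R 0.0059 0.0122
```

Call:
{"method": "carry_out", "body": {
  "targets": [
    [[1,0.0005,0,0.006,0],[1,0,0,0.006,0],[1,0,0,0.005,0],[1,0,0,0,0],[1,0,0,0,0]]
  ]
}}

```text
clock: 8.15
tool_pos: [0.4764, -0.1555, 0.0786]
tcp_rot: [0.73, 0.683, -0.0, -0.0]
ft_force: [-0.4, -0.8, -1.1]
finger_gap: 0.0106
grasp_force: 59.4
```

Call:
{"method": "carry_out", "body": {
  "targets": [
    [[1,0,0,0.006,0],[1,0,0,0.005,0],[1,0,0,0.003,0],[1,0,0,0,0],[1,0,0,0,0]]
  ]
}}

```text
clock: 8.65
tool_pos: [0.4766, -0.1556, 0.0648]
tcp_rot: [0.73, 0.683, -0.0, -0.0]
ft_force: [0.8, -0.2, -0.9]
finger_gap: 0.0104
grasp_force: 59.4
```

Call:
{"method": "carry_out", "body": {
  "targets": [
    [[0.2,0,0,0,0],[0.2,0,0,0,0],[0.2,0,0,0,0],[0.2,0,0,0,0],[0.2,0,0,-0.02,0]]
  ]
}}

```text
clock: 9.15
tool_pos: [0.4749, -0.1552, 0.0834]
tcp_rot: [0.73, 0.683, -0.001, -0.002]
ft_force: [-0.4, 0.5, -0.5]
finger_gap: 0.0342
grasp_force: 0.0
```

```bash
python3 - <<'E'
from h import *
s=robot.sense();print(s['finger_gap'],s['tool_pos'],s['ft_force'])
plan([(.4766,-.1556,.18,86.3,3),(.389,.22,.2,64,12)],0.2,np.array([.4766,-.1556,.0845]),86.3)
E
```

```text
0.03418518806645734 [ 0.47492183 -0.15524725  0.08338577] [-0.43833103  0.46348377 -0.47569358]
[[0.2,0.0,0.0,-0.0318,-0.0],[0.2,0.0,0.0,-0.0318,-0.0],[0.2,0.0,0.0,-0.0318,-0.0],[0.2,0.0308,-0.0093,-0.0017,1.86],[0.2,0.0304,-0.0103,-0.0017,1.86]]
[[0.2,0.0301,-0.0113,-0.0017,1.86],[0.2,0.0297,-0.0122,-0.0017,1.86],[0.2,0.0293,-0.0132,-0.0017,1.86],[0.2,0.0289,-0.0141,-0.0017,1.86],[0.2,0.0284,-0.0151,-0.0017,1.86]]
[[0.2,0.0279,-0.016,-0.0017,1.86],[0.2,0.0273,-0.0169,-0.0017,1.86],[0.2,0.0268,-0.0178,-0.0017,1.86],[0.2,0.0262,-0.0186,-0.0017,1.86],[0.2,0.0256,-0.0195,-0.0017,1.86]]
```

Call:
{"method": "carry_out", "body": {
  "targets": [
    [[0.2,0,0,-0.032,0],[0.2,0,0,-0.032,0],[0.2,0,0,-0.032,0],[0.2,0.031,-0.0093,-0.0017,1.86],[0.2,0.0304,-0.0103,-0.0017,1.86]]
  ]
}}

```text
clock: 9.65
tool_pos: [0.4625, -0.0929, 0.1855]
tcp_rot: [0.753, 0.658, 0.001, 0.001]
ft_force: [-0.4, 0.5, 0.1]
finger_gap: 0.0336
grasp_force: 0.0
```

Call:
{"method": "carry_out", "body": {
  "targets": [
    [[0.2,0.03,-0.0113,-0.0017,1.86],[0.2,0.0297,-0.0122,-0.0017,1.86],[0.2,0.0293,-0.0132,-0.0017,1.86],[0.2,0.029,-0.014,-0.0017,1.86],[0.2,0.0284,-0.015,-0.0017,1.86]]
  ]
}}

```text
clock: 10.15
tool_pos: [0.4256, 0.0649, 0.193]
tcp_rot: [0.803, 0.596, 0.0, 0.0]
ft_force: [0.3, -0.6, 0.1]
finger_gap: 0.034
grasp_force: 0.0
```

Call:
{"method": "carry_out", "body": {
  "targets": [
    [[0.2,0.028,-0.016,-0.0017,1.86],[0.2,0.0273,-0.017,-0.0017,1.86],[0.2,0.0268,-0.0178,-0.0017,1.86],[0.2,0.0262,-0.0186,-0.0017,1.86],[0.2,0.0256,-0.0195,-0.0017,1.86]]
  ]
}}

```text
clock: 10.65
tool_pos: [0.3893, 0.2216, 0.2015]
tcp_rot: [0.849, 0.529, 0.0, 0.0]
ft_force: [0.6, 0.1, -0.3]
finger_gap: 0.0342
grasp_force: 0.0
```

```bash
python3 - <<'E'
from h import *
for i in range(6): vision.snapshot('wrist')
d=snap('wrist');f=d['frame'];print(robot.sense()['tool_pos'],yaw());cv2.imwrite('/tmp/h.png',f)
h=cv2.cvtColor(f,cv2.COLOR_BGR2HSV)
u,v=proj(d,[.389,.267,.03])[0].astype(int);print(u,v)
m=cv2.inRange(h,np.array((95,70,30)),np.array((120,255,255)));k=m*0;k[max(v-45,0):v+45,u-40:u+40]=255;m&=k
y,x=np.nonzero(m)
for z in(.015,.03):
    P=onz(d,np.c_[x,y],z)[:,:2].astype(np.float32);print(len(x),cv2.minAreaRect(cv2.convexHull(P*1000)))
# cap: bright low-saturation
m=cv2.inRange(h,np.array((0,0,150)),np.array((180,70,255)))&k
c=max(cv2.findContours(m,0,1)[0],key=cv2.contourArea);e=cv2.minEnclosingCircle(c);print(e,cv2.contourArea(c),onz(d,e[0],.087))
E
```

```text
[0.39002851 0.21914033 0.20105958] 63.79564576976697
236 142
378 ((386.5803527832031, 265.6351623535156), (33.9007682800293, 26.222217559814453), 63.6629638671875)
378 ((388.2641906738281, 266.6421203613281), (32.28050231933594, 24.96893882751465), 63.6630744934082)
((232.39361572265625, 150.0957489013672), 6.7284321784973145) 119.0 [[0.38865407 0.26671113 0.087     ]]
```

```bash
python3 - <<'E'
from h import *
P=np.array([.3895,.2195,.2])
plan([(.3882,.2665,.12,63.7,4),(.3882,.2665,.062,63.7,4)],.2,P,63.9)
plan([(.3882,.2665,.19,63.7,4),(.479,-.1136,.19,86.3,14),(.479,-.1136,.103,86.3,4)],1,np.array([.3882,.2665,.062]),63.7)
E
```

```text
[[0.2,0.0104,-0.0055,0.02,0.05],[0.2,0.0104,-0.0055,0.02,0.05],[0.2,0.0104,-0.0055,0.02,0.05],[0.2,0.0104,-0.0055,0.02,0.05],[0.2,0.0,0.0,0.0145,0.0]]
[[0.2,0.0,0.0,0.0145,0.0],[0.2,0.0,0.0,0.0145,0.0],[0.2,0.0,0.0,0.0145,0.0]]
[[1.0,0.0,0.0,-0.032,-0.0],[1.0,0.0,0.0,-0.032,-0.0],[1.0,0.0,0.0,-0.032,-0.0],[1.0,0.0,0.0,-0.032,-0.0],[1.0,-0.0215,0.0178,-0.0,-1.61]]
[[1.0,-0.022,0.0172,-0.0,-1.61],[1.0,-0.0224,0.0166,-0.0,-1.61],[1.0,-0.0229,0.016,-0.0,-1.61],[1.0,-0.0233,0.0153,-0.0,-1.61],[1.0,-0.0238,0.0147,-0.0,-1.61]]
[[1.0,-0.0242,0.014,-0.0,-1.61],[1.0,-0.0245,0.0133,-0.0,-1.61],[1.0,-0.0249,0.0126,-0.0,-1.61],[1.0,-0.0253,0.0119,-0.0,-1.61],[1.0,-0.0256,0.0112,-0.0,-1.61]]
[[1.0,-0.0259,0.0104,-0.0,-1.61],[1.0,-0.0262,0.0097,-0.0,-1.61],[1.0,-0.0264,0.009,-0.0,-1.61],[1.0,0.0,0.0,0.0218,-0.0],[1.0,0.0,0.0,0.0218,-0.0]]
[[1.0,0.0,0.0,0.0218,-0.0],[1.0,0.0,0.0,0.0218,-0.0]]
```

Call:
{"method": "carry_out", "body": {
  "targets": [
    [[0.2,0.0104,-0.0055,0.02,0],[0.2,0.0104,-0.0055,0.02,0],[0.2,0.0104,-0.0055,0.02,0],[0.2,0.0104,-0.0055,0.02,0],[0.2,0,0,0.0145,0]]
  ]
}}

```text
clock: 11.5
tool_pos: [0.3883, 0.2675, 0.1056]
tcp_rot: [0.849, 0.529, -0.0, -0.0]
ft_force: [0.5, -0.5, -0.1]
finger_gap: 0.0343
grasp_force: 0.0
```

Call:
{"method": "carry_out", "body": {
  "targets": [
    [[0.2,0,0,0.0145,0],[0.2,0,0,0.0145,0],[0.2,0,0,0.0145,0],[0.2,0,0,0,0],[0.2,0,0,0,0]]
  ]
}}

```text
clock: 12.0
tool_pos: [0.3882, 0.2674, 0.0631]
tcp_rot: [0.849, 0.529, -0.0, 0.0]
ft_force: [1.4, -1.0, -0.1]
finger_gap: 0.0343
grasp_force: 0.0
```

Call:
{"method": "carry_out", "body": {
  "targets": [
    [[1,0,0,0,0],[1,0,0,0,0],[1,0,0,0,0],[1,0,0,0,0],[1,0,0,0,0]]
  ]
}}

```text
clock: 12.5
tool_pos: [0.3887, 0.2677, 0.0638]
tcp_rot: [0.849, 0.529, 0.001, 0.0]
ft_force: [0.4, 0.6, 4.5]
finger_gap: 0.0106
grasp_force: 59.3
```

Call:
{"method": "carry_out", "body": {
  "targets": [
    [[1,0,0,-0.032,0],[1,0,0,-0.032,0],[1,0,0,-0.032,0],[1,0,0,-0.032,0],[1,-0.0215,0.0178,0,-1.61]]
  ]
}}

```text
clock: 13.0
tool_pos: [0.3959, 0.2447, 0.1954]
tcp_rot: [0.839, 0.544, 0.005, -0.0]
ft_force: [1.0, -0.3, -1.3]
finger_gap: 0.011
grasp_force: 58.8
```

Call:
{"method": "carry_out", "body": {
  "targets": [
    [[1,-0.022,0.0172,0,-1.61],[1,-0.0224,0.0166,0,-1.61],[1,-0.023,0.016,0,-1.61],[1,-0.0233,0.0153,0,-1.61],[1,-0.024,0.0147,0,-1.61]]
  ]
}}

```text
clock: 13.5
tool_pos: [0.4274, 0.1032, 0.1912]
tcp_rot: [0.801, 0.599, -0.0, 0.0]
ft_force: [0.2, 1.2, 0.2]
finger_gap: 0.0104
grasp_force: 58.7
```

Call:
{"method": "carry_out", "body": {
  "targets": [
    [[1,-0.0242,0.014,0,-1.61],[1,-0.0245,0.0133,0,-1.61],[1,-0.025,0.0126,0,-1.61],[1,-0.0253,0.012,0,-1.61],[1,-0.0256,0.0112,0,-1.61]]
  ]
}}

```text
clock: 14.0
tool_pos: [0.4604, -0.0326, 0.1911]
tcp_rot: [0.757, 0.654, -0.0, -0.0]
ft_force: [0.2, 0.4, -0.0]
finger_gap: 0.0102
grasp_force: 58.8
```

Call:
{"method": "carry_out", "body": {
  "targets": [
    [[1,-0.026,0.0104,0,-1.61],[1,-0.0262,0.0097,0,-1.61],[1,-0.0264,0.009,0,-1.61],[1,0,0,0.02,0],[1,0,0,0.02,0]]
  ]
}}

```text
clock: 14.5
tool_pos: [0.4803, -0.1143, 0.1508]
tcp_rot: [0.73, 0.684, 0.0, 0.0]
ft_force: [-0.3, 0.1, -0.9]
finger_gap: 0.0106
grasp_force: 58.8
```

```bash
python3 - <<'E'
from h import *
for i in range(6): vision.snapshot('wrist')
s=robot.sense();print(s['tool_pos'],yaw())
plan([(.479,-.1146,.107,86.3,4)],1)
E
```

```text
[ 0.48074931 -0.11271569  0.15214448] 86.47206461343245
[[1.0,-0.0005,-0.0004,0.0113,0.04],[1.0,-0.0005,-0.0004,0.0113,0.04],[1.0,-0.0005,-0.0004,0.0113,0.04],[1.0,-0.0005,-0.0004,0.0113,0.04]]
```

Call:
{"method": "carry_out", "body": {
  "targets": [
    [[1,-0.0005,-0.0004,0.0113,0],[1,-0.0005,-0.0004,0.0113,0],[1,-0.0005,-0.0004,0.0113,0],[1,-0.0005,-0.0004,0.0113,0],[1,0,0,0,0]]
  ]
}}

```text
clock: 15.3
tool_pos: [0.477, -0.1146, 0.1041]
tcp_rot: [0.729, 0.685, -0.001, -0.002]
ft_force: [0.2, 0.4, -0.5]
finger_gap: 0.0108
grasp_force: 58.8
```

```bash
python3 - <<'E'
from h import *
for i in range(8): vision.snapshot('wrist')
d=snap('wrist');f=d['frame'];s=robot.sense();print(s['tool_pos'],yaw(),s['ft_force'])
u,v=255,215
cv2.imwrite('pics/i.png',cv2.resize(f[160:295,190:370],(720,540),interpolation=cv2.INTER_NEAREST))
E
```

```text
[ 0.47864674 -0.11493341  0.10640845] 86.43561650196725 [ 0.34028895  0.21539204 -0.84219195]
```

View pics/i.png

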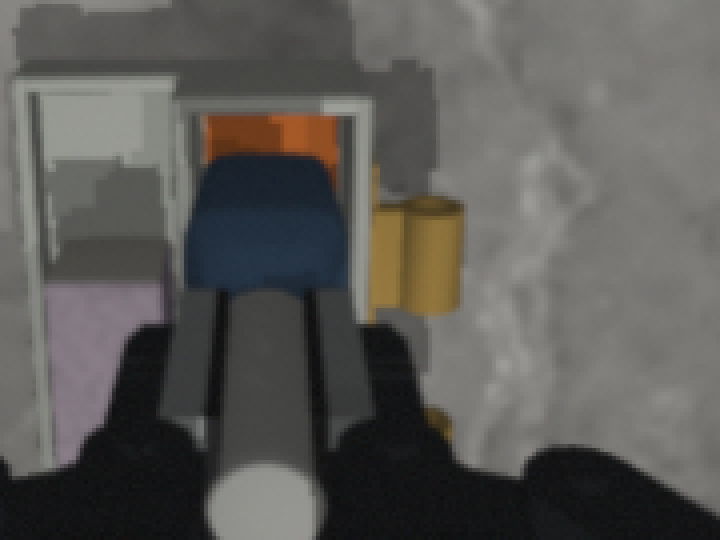

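The blue bottle hangs over the far pocket. The far rim's inner edge is at crop row 113, the sides at columns 187 and 355, and the bottle's far bottom edge at row 158.

```bash
python3 - <<'E'
from h import *
d=snap('wrist');s=robot.sense();t=np.array(s['tool_pos'][:2]);print(t)
q=lambda a,b:[190+a/4,160+b/4]
a=np.radians(yaw());X=np.array([np.cos(a),np.sin(a)]);Y=np.array([X[1],-X[0]])
for n,p,z in [('rim near',q(270,113),.034),('pocket L',q(187,120),.034),('pocket R',q(355,120),.034),('far',q(269,157),.045),('farL',q(205,163),.046),('farR',q(331,163),.046),('L',q(186,260),.075),('R',q(348,260),.075)]:
    w=onz(d,p,z)[0,:2]-t;print(n,(w@X).round(4),(w@Y).round(4))
k=onz(d,[q(433,208),q(433,308)],.026);print('knuckle 1',k.mean(0))
E
```

```text
[ 0.47859289 -0.11493385]
rim near 0.0191 0.0
pocket L 0.0177 -0.0158
pocket R 0.0177 0.0162
far 0.0138 -0.0002
farL 0.013 -0.0119
farR 0.013 0.011
L 0.0064 -0.0135
R 0.0064 0.0121
knuckle 1 [ 0.5114316  -0.13151337  0.026     ]
```

Call:
{"method": "carry_out", "body": {
  "targets": [
    [[1,0.002,0.0003,0,0],[1,0,0,0.006,0],[1,0,0,0.006,0],[1,0,0,0.006,0],[1,0,0,0,0]]
  ]
}}

```text
clock: 16.3
tool_pos: [0.4781, -0.1127, 0.0869]
tcp_rot: [0.729, 0.685, -0.001, -0.001]
ft_force: [-0.8, -0.1, -0.8]
finger_gap: 0.0107
grasp_force: 58.8
```

Call:
{"method": "carry_out", "body": {
  "targets": [
    [[1,0,0,0.006,0],[1,0,0,0.006,0],[1,0,0,0.004,0],[1,0,0,0,0],[1,0,0,0,0]]
  ]
}}

```text
clock: 16.8
tool_pos: [0.4788, -0.1128, 0.0719]
tcp_rot: [0.729, 0.685, -0.0, -0.0]
ft_force: [-0.0, -0.3, -0.2]
finger_gap: 0.0105
grasp_force: 58.8
```

Call:
{"method": "carry_out", "body": {
  "targets": [
    [[0.2,0,0,0,0],[0.2,0,0,0,0],[0.2,0,0,0,0],[0.2,0,0,0,0],[0.2,0,0,-0.02,0]]
  ]
}}

```text
clock: 17.3
tool_pos: [0.4772, -0.1126, 0.0905]
tcp_rot: [0.729, 0.685, -0.001, -0.002]
ft_force: [0.7, -0.6, 0.0]
finger_gap: 0.0344
grasp_force: 0.0
```

```bash
python3 - <<'E'
from h import *
s=robot.sense();print(s['finger_gap'],s['ft_force'])
plan([(.479,-.1127,.21,86.3,4),(.54,.14,.27,83,11)],0,np.array([.479,-.1127,.0925]),86.4)
E
```

```text
0.0344406652839493 [ 0.70082155 -0.55166596  0.0247059 ]
[[0.0,0.0,0.0,-0.0294,0.03],[0.0,0.0,0.0,-0.0294,0.03],[0.0,0.0,0.0,-0.0294,0.03],[0.0,0.0,0.0,-0.0294,0.03],[0.0,0.0233,0.0041,-0.0055,0.3]]
[[0.0,0.0233,0.0039,-0.0055,0.3],[0.0,0.0233,0.0038,-0.0055,0.3],[0.0,0.0233,0.0037,-0.0055,0.3],[0.0,0.0234,0.0036,-0.0055,0.3],[0.0,0.0234,0.0034,-0.0055,0.3]]
[[0.0,0.0234,0.0033,-0.0055,0.3],[0.0,0.0234,0.0032,-0.0055,0.3],[0.0,0.0234,0.0031,-0.0055,0.3],[0.0,0.0234,0.003,-0.0055,0.3],[0.0,0.0235,0.0028,-0.0055,0.3]]
```

Call:
{"method": "carry_out", "body": {
  "targets": [
    [[0,0,0,-0.03,0],[0,0,0,-0.03,0],[0,0,0,-0.03,0],[0,0,0,-0.03,0],[0,0.0233,0.004,-0.0055,0.3]]
  ]
}}

```text
clock: 17.8
tool_pos: [0.4857, -0.0928, 0.2207]
tcp_rot: [0.732, 0.681, 0.001, 0.003]
ft_force: [0.9, 0.2, -0.6]
finger_gap: 0.0429
grasp_force: 0.0
```

Call:
{"method": "carry_out", "body": {
  "targets": [
    [[0,0.0233,0.004,-0.0055,0.3],[0,0.0233,0.004,-0.0055,0.3],[0,0.0233,0.0037,-0.0055,0.3],[0,0.0234,0.0036,-0.0055,0.3],[0,0.0234,0.0034,-0.0055,0.3]]
  ]
}}

```text
clock: 18.3
tool_pos: [0.512, 0.0259, 0.2453]
tcp_rot: [0.739, 0.673, -0.0, 0.0]
ft_force: [-0.4, -0.3, -1.4]
finger_gap: 0.0425
grasp_force: 0.0
```

Call:
{"method": "carry_out", "body": {
  "targets": [
    [[0,0.0234,0.0033,-0.0055,0.3],[0,0.0234,0.0032,-0.0055,0.3],[0,0.0234,0.003,-0.0055,0.3],[0,0.0234,0.003,-0.0055,0.3],[0,0.0234,0.003,-0.0055,0.3]]
  ]
}}

```text
clock: 18.8
tool_pos: [0.5396, 0.1407, 0.2727]
tcp_rot: [0.748, 0.663, -0.0, 0.0]
ft_force: [-0.5, 0.1, -0.7]
finger_gap: 0.0423
grasp_force: 0.0
```

```bash
python3 - <<'E'
from h import *
for i in range(7): vision.snapshot('wrist')
d=snap('wrist');f=d['frame'];print(robot.sense()['tool_pos'],yaw());cv2.imwrite('/tmp/j.png',f)
u,v=proj(d,[.55,.15,.1])[0].astype(int);print(u,v)
report(d,[('wood',(8,60,80),(22,200,255),.05)])
v0=max(v-85,0);cv2.imwrite('pics/j.png',cv2.resize(f[v0:v0+170,u-110:u+116],(791,595),interpolation=cv2.INTER_NEAREST));print(u-110,v0)
E
```

```text
[0.53946878 0.13849244 0.27221553] 83.04469132439849
265 169
wood 1789 [247.7 151.5] [0.5306 0.1657 0.05  ] box c [0.5298 0.1512] L [0.0231 0.1569] ang [172.9  83.1]
wood 1743 [273.1 154.5] [0.5625 0.1578 0.05  ] box c [0.562  0.1473] L [0.0183 0.157 ] ang [173.1  84.4]
wood 155 [257.  323.5] [ 0.5095 -0.1057  0.05  ] box c [ 0.5097 -0.104 ] L [0.0188 0.0298] ang [173.   83.5]
155 84
```

View pics/j.png

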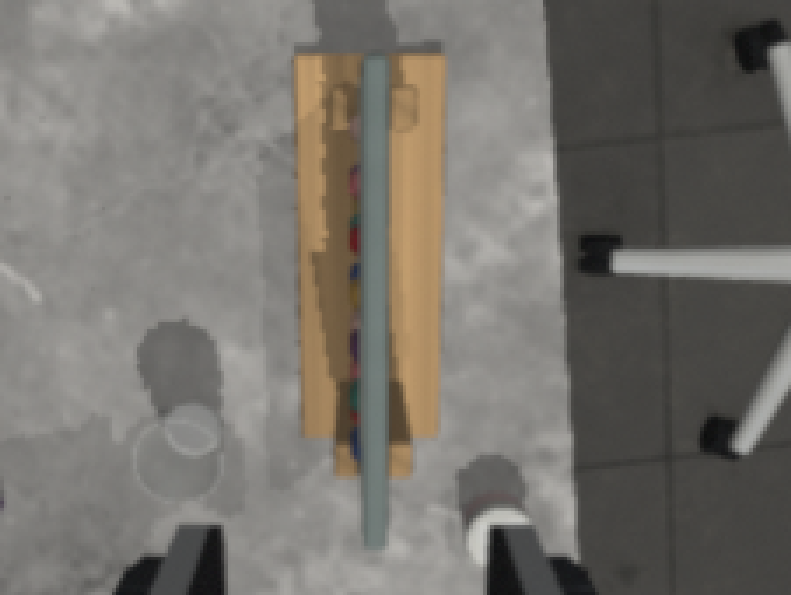

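The picture shows the board almost parallel to the tool. Its top edge's centre line runs from crop (375,57) to (373.5,548), with the swatches facing -x, the glass at (180,460) and the jar at (500,535).

```bash
python3 - <<'E'
from h import *
d=snap('wrist')
q=lambda a,b:[155+a/3.5,84+b/3.5]
e=onz(d,[q(375,57),q(373.5,548)],.127);v=e[0]-e[1];L=np.linalg.norm(v);print(e,L,np.degrees(np.arctan2(v[1],v[0])))
b=onz(d,[q(295,54),q(445,54),q(303,437),q(440,437)],.008);print('base',b.round(4),b.mean(0))
c=e.mean(0);P=np.array(robot.sense()['tool_pos']);
plan([(c[0],c[1],.15,82.9,5)],0)
E
```

```text
[[0.55442026 0.22279453 0.127     ]
 [0.53690816 0.07694559 0.127     ]] 0.1468965217219946 83.15326389014302
base [[0.5266 0.232  0.008 ]
 [0.5847 0.2249 0.008 ]
 [0.508  0.0745 0.008 ]
 [0.5673 0.0672 0.008 ]] [0.54667366 0.14965627 0.008     ]
[[0.0,0.0024,0.0009,0.0245,0.03],[0.0,0.0024,0.0009,0.0245,0.03],[0.0,0.0024,0.0009,0.0245,0.03],[0.0,0.0024,0.0009,0.0245,0.03],[0.0,0.0024,0.0009,0.0245,0.03]]
```

Call:
{"method": "carry_out", "body": {
  "targets": [
    [[0,0.0024,0.001,0.0245,0],[0,0.0024,0.001,0.0245,0],[0,0.0024,0.001,0.0245,0],[0,0.0024,0.001,0.0245,0],[0,0.0024,0.0005,0.0245,0]]
  ]
}}

```text
clock: 19.75
tool_pos: [0.5457, 0.1503, 0.1491]
tcp_rot: [0.749, 0.663, -0.0, 0.0]
ft_force: [0.2, 0.6, 0.2]
finger_gap: 0.0431
grasp_force: 0.0
```

Call:
{"method": "carry_out", "body": {
  "targets": [
    [[0,0,0,0.014,0],[0,0,0,0.014,0],[0,0,0,0.013,0],[0,0,0,0,0],[0,0,0,0,0]]
  ]
}}

```text
clock: 20.25
tool_pos: [0.5457, 0.1512, 0.1093]
tcp_rot: [0.748, 0.663, 0.0, 0.0]
ft_force: [-0.1, -0.3, -0.6]
finger_gap: 0.0428
grasp_force: 0.0
```

```bash
python3 - <<'E'
from h import *
for i in range(6): vision.snapshot('top')
d=snap('wrist');f=d['frame'];s=robot.sense();print(s['tool_pos'],yaw(),s['finger_gap'],s['ft_force']);cv2.imwrite('/tmp/k.png',f)
# board centreline rows far from the gripper
h=cv2.cvtColor(f,cv2.COLOR_BGR2HSV)
q=proj(d,[[.5539,.2186,.127],[.5517,.2,.127],[.5493,.18,.127]]);print(q)
for z in (.127,):
  for (u,v) in q:
    r=f[int(v),int(u)-14:int(u)+15].astype(int);print(int(u),int(v),[tuple(x) for x in r[::2]])
E
```

```text
[0.54576941 0.15115875 0.10953581] 83.12975584326544 0.04245305843338352 [ 0.52063563  0.53010979 -0.12128592]
[[258.91414309 130.25487874]
 [258.9356876  176.38095442]
 [258.87044279 221.41482569]]
258 130 [(np.int64(49), np.int64(66), np.int64(81)), (np.int64(45), np.int64(61), np.int64(74)), (np.int64(51), np.int64(57), np.int64(60)), (np.int64(68), np.int64(70), np.int64(64)), (np.int64(76), np.int64(78), np.int64(71)), (np.int64(80), np.int64(82), np.int64(75)), (np.int64(81), np.int64(83), np.int64(76)), (np.int64(80), np.int64(83), np.int64(75)), (np.int64(80), np.int64(84), np.int64(77)), (np.int64(81), np.int64(83), np.int64(76)), (np.int64(77), np.int64(80), np.int64(73)), (np.int64(69), np.int64(72), np.int64(66)), (np.int64(48), np.int64(61), np.int64(70)), (np.int64(50), np.int64(70), np.int64(86)), (np.int64(53), np.int64(73), np.int64(89))]
258 176 [(np.int64(58), np.int64(80), np.int64(98)), (np.int64(49), np.int64(48), np.int64(72)), (np.int64(49), np.int64(46), np.int64(74)), (np.int64(66), np.int64(67), np.int64(63)), (np.int64(75), np.int64(78), np.int64(71)), (np
[... 418 characters left out ...]
t64(142), np.int64(175))]
258 221 [(np.int64(56), np.int64(76), np.int64(99)), (np.int64(29), np.int64(29), np.int64(80)), (np.int64(31), np.int64(26), np.int64(85)), (np.int64(60), np.int64(61), np.int64(60)), (np.int64(72), np.int64(74), np.int64(68)), (np.int64(78), np.int64(80), np.int64(73)), (np.int64(80), np.int64(82), np.int64(75)), (np.int64(79), np.int64(81), np.int64(75)), (np.int64(80), np.int64(83), np.int64(76)), (np.int64(81), np.int64(83), np.int64(77)), (np.int64(77), np.int64(79), np.int64(72)), (np.int64(71), np.int64(79), np.int64(80)), (np.int64(90), np.int64(126), np.int64(155)), (np.int64(91), np.int64(127), np.int64(156)), (np.int64(95), np.int64(135), np.int64(166))]
```

Call:
{"method": "carry_out", "body": {
  "targets": [
    [[1,0,0,0,0],[1,0,0,0,0],[1,0,0,0,0],[1,0,0,0,0],[1,0,0,0,0]]
  ]
}}

```text
clock: 21.1
tool_pos: [0.5458, 0.1512, 0.1092]
tcp_rot: [0.748, 0.664, 0.0, 0.0]
ft_force: [0.8, 0.4, 2.0]
finger_gap: 0.007
grasp_force: 59.4
```

Call:
{"method": "carry_out", "body": {
  "targets": [
    [[1,0,0,0,0],[1,0,0,-0.005,0],[1,0,0,-0.01,0],[1,0,0,-0.015,0],[1,0,0,-0.02,0]]
  ]
}}

```text
clock: 21.6
tool_pos: [0.5453, 0.1509, 0.16]
tcp_rot: [0.748, 0.664, -0.0, -0.0]
ft_force: [3.1, 0.6, -3.5]
finger_gap: 0.007
grasp_force: 59.0
```

Call:
{"method": "carry_out", "body": {
  "targets": [
    [[1,0,0,-0.02,0],[1,0,0,-0.02,0],[1,0,0,-0.02,0],[1,0,0,-0.01,0],[1,0,0,0,0]]
  ]
}}

```text
clock: 22.1
tool_pos: [0.5457, 0.1516, 0.231]
tcp_rot: [0.748, 0.664, 0.001, 0.001]
ft_force: [0.3, -0.5, -1.8]
finger_gap: 0.0069
grasp_force: 59.3
```

```bash
python3 - <<'E'
from h import *
for i in range(6): vision.snapshot('top')
d=snap('wrist');f=d['frame'];s=robot.sense();print(s['tool_pos'],yaw(),s['finger_gap'],s['ft_force'],s['torque']);cv2.imwrite('/tmp/k.png',f)
print([f[v,258].tolist() for v in range(90,190,4)])
M=cv2.cvtColor(f,cv2.COLOR_BGR2HSV);
for v in(120,150,180,210,240):print(v,''.join('#' if 60<x[0]<92 and abs(int(x[0])-int(x[2]))<12 else '.' for x in f[v,225:295]))
E
```

```text
[0.54502712 0.15106508 0.22820762] 83.14361208142638 0.007319595424719929 [-0.21355086  1.12020644 -1.44293622] [ 0.00247863 -0.04316236 -0.05003489]
[[97, 100, 100], [99, 102, 102], [97, 99, 101], [97, 100, 100], [100, 102, 103], [96, 135, 167], [73, 91, 103], [82, 85, 77], [87, 90, 82], [87, 90, 82], [87, 90, 82], [86, 88, 82], [86, 88, 81], [87, 89, 81], [86, 88, 81], [85, 88, 80], [85, 88, 81], [84, 87, 79], [85, 87, 80], [86, 88, 81], [88, 89, 83], [87, 90, 82], [86, 89, 82], [87, 90, 82], [87, 88, 82]]
120 ........#.............###################.............................
150 ......................##################..............................
180 .......................#################..............................
210 .......................#################..............................
240 ............#########..#.........#######..#########...................
```

```bash
python3 - <<'E'
from h import *
d=snap('wrist');s=robot.sense();t=np.array(s['tool_pos'])
a=np.radians(yaw());X=np.array([np.cos(a),np.sin(a)]);Y=np.array([X[1],-X[0]])
for p in ([256,114],[256.5,150],[257,210]):
    w=onz(d,p,t[2]+.0177)[0,:2]-t[:2];print((w@X).round(4),(w@Y).round(4))
psi=-3.7;c,sn=np.cos(np.radians(psi)),np.sin(np.radians(psi));M=np.array([[c,-sn],[sn,c]])
bore=np.array([.4577,-.1773])+M@[.05,0];print(bore)
plan([(bore[0],bore[1],.215,86.3,12)],1)
E
```

```text
0.074 -0.0012
0.0601 -0.0011
0.0344 -0.0009
[ 0.50759578 -0.18052662]
[[1.0,-0.0278,0.0002,0.0011,-0.26],[1.0,-0.0278,0.0001,0.0011,-0.26],[1.0,-0.0278,-0.0001,0.0011,-0.26],[1.0,-0.0278,-0.0002,0.0011,-0.26],[1.0,-0.0278,-0.0003,0.0011,-0.26]]
[[1.0,-0.0278,-0.0004,0.0011,-0.26],[1.0,-0.0278,-0.0006,0.0011,-0.26],[1.0,-0.0278,-0.0007,0.0011,-0.26],[1.0,-0.0278,-0.0008,0.0011,-0.26],[1.0,-0.0278,-0.001,0.0011,-0.26]]
[[1.0,-0.0278,-0.0011,0.0011,-0.26],[1.0,-0.0278,-0.0012,0.0011,-0.26]]
```

Call:
{"method": "carry_out", "body": {
  "targets": [
    [[1,-0.0278,0,0.001,-0.26],[1,-0.0278,0,0.001,-0.26],[1,-0.0278,0,0.001,-0.26],[1,-0.0278,-0.0002,0.001,-0.26],[1,-0.0278,-0.0003,0.001,-0.26]]
  ]
}}

```text
clock: 23.0
tool_pos: [0.5293, 0.0121, 0.2237]
tcp_rot: [0.74, 0.672, -0.0, -0.0]
ft_force: [1.3, 0.4, -1.3]
finger_gap: 0.0072
grasp_force: 59.2
```

Call:
{"method": "carry_out", "body": {
  "targets": [
    [[1,-0.0278,-0.0004,0.001,-0.26],[1,-0.0278,-0.0006,0.001,-0.26],[1,-0.0278,-0.0007,0.001,-0.26],[1,-0.0278,-0.0008,0.001,-0.26],[1,-0.0278,-0.001,0.001,-0.26]]
  ]
}}

```text
clock: 23.5
tool_pos: [0.5136, -0.1261, 0.2188]
tcp_rot: [0.733, 0.68, -0.0, -0.0]
ft_force: [-0.3, -0.6, -1.3]
finger_gap: 0.0074
grasp_force: 59.2
```

Call:
{"method": "carry_out", "body": {
  "targets": [
    [[1,-0.0278,-0.001,0.001,-0.26],[1,-0.027,-0.0012,0.001,-0.26],[1,0,0,0,0],[1,0,0,0,0],[1,0,0,0,0]]
  ]
}}

```text
clock: 24.0
tool_pos: [0.508, -0.1784, 0.217]
tcp_rot: [0.729, 0.684, 0.0, -0.0]
ft_force: [0.1, 0.3, -0.9]
finger_gap: 0.0074
grasp_force: 59.2
```

```bash
python3 - <<'E'
from h import *
for i in range(6): vision.snapshot('top')
d=snap('wrist');f=d['frame'];s=robot.sense();print(s['tool_pos'],yaw(),s['finger_gap'],s['ft_force'])
plan([(.5085,-.1793,.17,86.3,4)],1)
E
```

```text
[ 0.50788249 -0.17915378  0.21711284] 86.30246205499454 0.007160076235256018 [ 0.20238357  0.36538675 -0.70813748]
[[1.0,-0.0,0.0002,0.0118,0.0],[1.0,-0.0,0.0002,0.0118,0.0],[1.0,-0.0,0.0002,0.0118,0.0],[1.0,-0.0,0.0002,0.0118,0.0]]
```

Call:
{"method": "carry_out", "body": {
  "targets": [
    [[1,0,0.0002,0.015,0],[1,0,0.0002,0.015,0],[1,0,0.0002,0.015,0],[1,0,0,0.015,0],[1,0,0,0.007,0]]
  ]
}}

```text
clock: 24.85
tool_pos: [0.5073, -0.1793, 0.1476]
tcp_rot: [0.73, 0.684, -0.001, -0.002]
ft_force: [-0.4, -0.2, -1.1]
finger_gap: 0.0072
grasp_force: 59.1
```

```bash
python3 - <<'E'
from h import *
for i in range(6): vision.snapshot('top')
d=snap('wrist');f=d['frame'];s=robot.sense();print(s['tool_pos'],yaw(),s['ft_force'])
np.savez('/tmp/w.npz',W=d['W'],f=f)
a=snap('scene');u,v=proj(a,[.5,-.18,.07])[0].astype(int);print(u,v)
t=snap('top')
A=cv2.resize(f[40:340,170:370],(400,600),interpolation=cv2.INTER_NEAREST)
v0=max(v-50,0);u0=min(u-67,512-134)
B=cv2.resize(a['frame'][v0:v0+100,u0:u0+134],(400,300),interpolation=cv2.INTER_CUBIC)
C=cv2.resize(t['frame'][140:215,295:395],(400,300),interpolation=cv2.INTER_CUBIC);print(u0,v0)
cv2.imwrite('pics/k.png',np.hstack([A,np.vstack([B,C])]))
E
```

```text
[ 0.50889584 -0.17972773  0.15074819] 86.2590806027181 [ 0.21344496 -0.21025642 -2.20066534]
352 236
285 186
```

View pics/k.png

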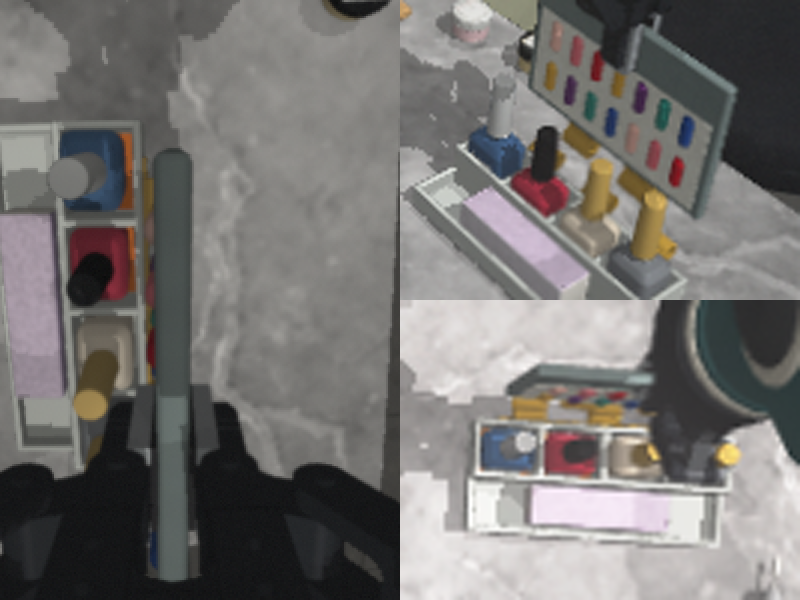

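The composite shows both bottles upright in their pockets and the board parallel above the hinge with its swatches facing the bottles. I'll measure the back rim in this same view to fine-tune the position.

```bash
python3 - <<'E'
from h import *
z=np.load('/tmp/w.npz');f=z['f'].astype(int);d=snap('wrist');d['W']=z['W']
t=np.array([.50889584,-.17972773]);a=np.radians(86.26);X=np.array([np.cos(a),np.sin(a)]);Y=np.array([X[1],-X[0]])
T=lambda p,zz:np.array([[(w[:2]-t)@X*1000,(w[:2]-t)@Y*1000] for w in onz(d,p,zz)])
g=f.sum(2)/3;sat=f.max(2)-f.min(2)
pts=[]
for v in range(108,226,2):
    r=g[v,230:247]; s=sat[v,230:247]; w=np.where((r>r.max()*.85)&(s<25))[0]
    if len(w): pts.append((230+w.mean(),v,len(w)))
pts=np.array(pts);P=T(pts[:,:2],.034)
print(np.c_[pts,P].round(1)[::4])
k=np.abs(P[:,1]-np.median(P[:,1]))<2;c=np.polyfit(P[k,0],P[k,1],1);print('rim: y at0',c[1],'slope deg',np.degrees(np.arctan(c[0])),k.sum())
# board edges
for v in (125,150,180,210):
    r=g[v,240:272];gr=np.gradient(r);print(v,240+np.argmin(gr),240+np.argmax(gr),r.round().astype(int).tolist())
print('brass knuckle +50',[(v,''.join('#' if (f[v,u,2]-f[v,u,0])>40 else '.' for u in range(234,262))) for v in range(112,160,4)])
E
```

```text
[[238.  108.    3.   78.3 -16.4]
 [238.  116.    3.   71.6 -16.5]
 [238.  124.    3.   64.9 -16.6]
 [237.5 132.    2.   58.  -17.2]
 [238.5 140.    4.   51.1 -16.5]
 [238.5 148.    4.   44.  -16.6]
 [240.2 156.    5.   36.9 -15.2]
 [238.5 164.    2.   29.6 -16.9]
 [239.  172.    3.   22.2 -16.6]
 [238.5 180.    2.   14.7 -17.2]
 [239.5 188.    2.    7.  -16.4]
 [235.5 196.   12.   -0.8 -20.3]
 [240.  204.    3.   -8.7 -16.2]
 [235.5 212.    6.  -16.8 -20.7]
 [234.8 220.    5.  -25.  -21.5]]
rim: y at0 -16.466869268018556 slope deg -0.17442765093201465 48
125 246 266 [87, 79, 77, 74, 79, 82, 69, 59, 65, 69, 71, 74, 76, 76, 77, 77, 77, 78, 77, 78, 79, 77, 75, 73, 68, 74, 104, 129, 133, 135, 136, 139]
150 246 266 [91, 80, 71, 75, 82, 85, 77, 58, 63, 67, 70, 72, 74, 74, 74, 75, 75, 75, 76, 76, 77, 75, 73, 70, 69, 80, 111, 131, 134, 133, 133, 132]
180 241 265 [98, 87, 72, 65, 58, 57, 56, 58, 64, 68, 71, 75, 77, 77, 77, 77, 77, 79, 78, 78, 78, 78, 75, 71, 69, 89, 119, 132, 133, 133, 132, 131]
210 243 265 [143, 143, 118, 73, 43, 33, 36, 48, 60, 67, 70, 75, 76, 76, 77, 76, 77, 77, 78, 78, 77, 75, 74, 71, 69, 93, 125, 136, 141, 142, 136, 130]
brass knuckle +50 [(112, '##..........................'), (116, '##..........................'), (120, '##......#...................'), (124, '###....##...................'), (128, '##......#...................'), (132, '##......#####...............'), (136, '###.....#####...............'), (140, '###.....#####...............'), (144, '##......####................'), (148, '........#...................'), (152, '............................'), (156, '###.........................')]
```

Call:
{"method": "carry_out", "body": {
  "targets": [
    [[1,0,-0.0004,0.004,0],[1,0,0,0.005,0],[1,0,0,0.005,0],[1,0,0,0.004,0],[1,0,0,0,0]]
  ]
}}

```text
clock: 25.85
tool_pos: [0.5075, -0.1794, 0.1312]
tcp_rot: [0.73, 0.684, -0.0, -0.001]
ft_force: [1.2, 0.2, -1.0]
finger_gap: 0.0071
grasp_force: 59.1
```

Call:
{"method": "carry_out", "body": {
  "targets": [
    [[1,0,0,0.004,0],[1,0,0,0.004,0],[1,0,0,0.004,0],[1,0,0,0,0],[1,0,0,0,0]]
  ]
}}

```text
clock: 26.35
tool_pos: [0.5079, -0.1796, 0.1199]
tcp_rot: [0.73, 0.684, -0.0, -0.0]
ft_force: [-0.8, 0.2, -0.9]
finger_gap: 0.0071
grasp_force: 59.1
```

```bash
python3 - <<'E'
from h import *
for i in range(8):
    vision.snapshot('top')
    s=robot.sense();print(np.round(s['tool_pos'],4),round(yaw(),2),np.round(s['ft_force'],1))
print(R.from_quat(s['tcp_rot']).as_matrix().round(4)[:,2],s['torque'],s['clock'])
d=snap('wrist');f=d['frame'].astype(int)
t=np.array(s['tool_pos'][:2]);a=np.radians(yaw());X=np.array([np.cos(a),np.sin(a)]);Y=np.array([X[1],-X[0]])
T=lambda p,zz:np.array([[(w[:2]-t)@X*1000,(w[:2]-t)@Y*1000] for w in onz(d,p,zz)])
u=int(proj(d,[.496,-.1,.034])[0,0])
for y in(.085,.042):
  w=t+X*y-Y*.021; p=proj(d,[*w,.034])[0];u,v=p.astype(int);print('pred',p)
  print([(vv,int(f[vv,u].mean()),T([[u,vv]],.034)[0,0].round(1)) for vv in range(v-7,v+8)])
E
```

```text
[ 0.5081 -0.1796  0.1201] 86.26 [-0.  -0.2 -0.6]
[ 0.5082 -0.1796  0.1202] 86.26 [ 0.2 -0.1 -1.7]
[ 0.5081 -0.1796  0.1202] 86.26 [-0.4 -0.2 -1.4]
[ 0.5081 -0.1796  0.1202] 86.26 [ 0.5 -0.  -1.2]
[ 0.5081 -0.1797  0.1202] 86.26 [-0.2 -1.3 -0.8]
[ 0.5081 -0.1797  0.1202] 86.25 [-0.3  1.1 -1.7]
[ 0.508  -0.1797  0.1202] 86.25 [-0.3  0.1 -0.5]
[ 0.508  -0.1796  0.1202] 86.25 [-0.1 -0.5 -1. ]
[ 2.e-04 -2.e-04 -1.e+00] [0.00863348 0.03095162 0.01192981] 26.75
pred [229.29700777  98.0413357 ]
[(91, 90, np.float64(90.0)), (92, 90, np.float64(89.3)), (93, 89, np.float64(88.6)), (94, 88, np.float64(87.9)), (95, 85, np.float64(87.2)), (96, 84, np.float64(86.5)), (97, 86, np.float64(85.7)), (98, 102, np.float64(85.0)), (99, 114, np.float64(84.3)), (100, 117, np.float64(83.6)), (101, 111, np.float64(82.9)), (102, 99, np.float64(82.2)), (103, 79, np.float64(81.5)), (104, 78, np.float64(80.7)), (105, 84, np.float64(80.0))]
pred [230.80111031 155.5070791 ]
[(148, 74, np.float64(47.9)), (149, 85, np.float64(47.1)), (150, 75, np.float64(46.3)), (151, 72, np.float64(45.5)), (152, 73, np.float64(44.8)), (153, 76, np.float64(44.0)), (154, 97, np.float64(43.2)), (155, 127, np.float64(42.4)), (156, 146, np.float64(41.6)), (157, 149, np.float64(40.8)), (158, 126, np.float64(40.0)), (159, 59, np.float64(39.2)), (160, 37, np.float64(38.4)), (161, 39, np.float64(37.6)), (162, 39, np.float64(36.8))]
```

```bash
python3 - <<'E'
from h import *
d=snap('wrist');f=d['frame'].astype(int);s=robot.sense()
t=np.array(s['tool_pos'][:2]);a=np.radians(yaw());X=np.array([np.cos(a),np.sin(a)]);Y=np.array([X[1],-X[0]])
T=lambda p,zz:np.array([[(w[:2]-t)@X*1000,(w[:2]-t)@Y*1000] for w in onz(d,p,zz)])
g=f.sum(2)/3;sat=f.max(2)-f.min(2);pts=[]
for v in range(104,230,3):
    r=g[v,230:243];w=np.where((r>r.max()*.85)&(sat[v,230:243]<25))[0]
    if 1<len(w)<6: pts.append((230+w.mean(),v))
pts=np.array(pts);P=T(pts,.034);k=np.abs(P[:,1]-np.median(P[:,1]))<1.5;c=np.polyfit(P[k,0],P[k,1],1)
print(c[1],np.degrees(np.arctan(c[0])),k.sum(),len(k),np.median(P[:,1]))
for v in(110,150,190,225):
    r=g[v,240:272];G=np.gradient(r);print(v,r.round().astype(int).tolist())
print(T([[256.2,150]],t.dtype.type(s['tool_pos'][2]+.0177)))
for x in (.0,.06):print([proj(d,[*(t+X*x+Y*y),.034])[0].round(1) for y in(-.0130,-.017)])
E
```

```text
-15.70726736721057 0.0761213054273312 38 38 -15.61621731168339
110 [74, 74, 82, 88, 87, 86, 86, 86, 86, 86, 88, 88, 88, 89, 89, 89, 89, 89, 90, 89, 90, 104, 119, 120, 119, 119, 121, 124, 128, 132, 133, 133]
150 [79, 68, 70, 74, 81, 84, 74, 58, 63, 66, 69, 72, 74, 73, 74, 73, 76, 74, 75, 75, 75, 74, 73, 70, 67, 79, 111, 131, 134, 134, 134, 134]
190 [91, 79, 66, 62, 64, 67, 64, 59, 60, 65, 70, 71, 74, 74, 74, 75, 75, 75, 76, 76, 75, 74, 73, 69, 69, 99, 129, 133, 132, 133, 132, 131]
225 [142, 133, 113, 101, 92, 61, 41, 45, 57, 65, 69, 71, 74, 74, 74, 75, 75, 76, 76, 76, 76, 75, 71, 69, 75, 108, 136, 139, 134, 126, 121, 122]
[[60.17753324 -1.09596995]]
[array([241.8, 206. ]), array([237., 206.])]
[array([240.6, 132.2]), array([235.4, 132.2])]
```

Call:
{"method": "carry_out", "body": {
  "targets": [
    [[1,0,0.0005,-0.0002,0],[1,0,0,0,0],[1,0,0,0,0],[1,0,0,0,0],[1,0,0,0,0]]
  ]
}}

```text
clock: 27.35
tool_pos: [0.5085, -0.1796, 0.1203]
tcp_rot: [0.73, 0.684, 0.0, 0.0]
ft_force: [0.0, 0.6, -1.5]
finger_gap: 0.0067
grasp_force: 59.1
```

Call:
{"method": "carry_out", "body": {
  "targets": [
    [[1,0,0,0,0],[1,0,0,0,0],[1,0,0,0,0],[1,0,0,0,0],[1,0,0,0,0]]
  ]
}}

```text
clock: 27.85
tool_pos: [0.5085, -0.1796, 0.1203]
tcp_rot: [0.73, 0.684, -0.0, 0.0]
ft_force: [0.1, 0.3, -0.9]
finger_gap: 0.0073
grasp_force: 59.1
```

```bash
python3 -c "
from h import *
s=robot.sense();print(s['tool_pos'],s['ft_force'],np.abs(s['qd']).max(),s['clock']);print(order.sign_off())"
```

```text
[ 0.50848886 -0.17959852  0.12027067] [ 0.10544022  0.29835017 -0.93970815] 0.001056317816515906 27.85
the job is handed in; nothing more can be done
None
```

The job is handed in at 27.9 s: the red and blue bottles stand released in the two empty pockets, and the board is held steady at the hinge with no contact force felt; I measured its knuckles lined up to about 1 mm but could not see the holes directly.

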